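# Put away the dry things from the draining rack

## Task

The things on the slatted beech draining rack are dry: put each away where it belongs. Stand the wide jar in the large square tray and the small jar in the small square tray (both still mouth-down), the milk jug upright in the middle of the round cork mat, and the tea strainer upright in the middle of the little white dish. Set each one down gently, without dropping it or tipping it over, and leave the bottle and the mug where they are.

Things in the scene. Friction and masses are not known exactly. Their poses are not given: they have to be found in the camera images.
- jar_wide_mid (a point): The wide clear-glass jar, standing mouth-down (closed glass base on top, thin steel clip wire round the neck at the bottom): round, 66 mm in diameter, 64 mm tall, 170 g. Point on its axis half-way up (32 mm above its foot). z is up. Can be gripped across any diameter.
- jar_small_mid (a point): The small clear-glass jar, standing mouth-down (closed glass base on top, thin steel clip wire round the neck at the bottom): round, 46 mm in diameter, 60 mm tall, 90 g. Point on its axis half-way up (30 mm above its foot). z is up. Can be gripped across any diameter.
- jug_mid (a point): The white ceramic milk jug, standing mouth-up: round body 60 mm in diameter where gripped (foot 52 mm across), 74 mm tall, 180 g. Point on its axis half-way up (37 mm above its foot). z up; the loop handle sticks out along +y to 53 mm from the axis, a small pouring lip is at -y: grip across x.
- strainer_mid (a point): The steel tea strainer, a round flat-bottomed basket standing mouth-up: 48 to 50 mm in diameter, rim 58 mm, 50 mm tall, 70 g. Point on its axis half-way up (25 mm above its foot). z up; its folded flat handle sticks out level from the rim along +x to 67 mm from the axis: grip the basket across y.
- tray_wide: The large square tray of beech with darker edges, fixed: inside 86 x 86 mm, outside 98 x 98 mm, edges 13 mm high, floor 5 mm above the worktop. Origin on its centre at worktop height, x and y along its sides, z up.
- tray_small: The small square tray of beech with darker edges, fixed: inside 62 x 62 mm, outside 74 x 74 mm, edges 13 mm high, floor 5 mm above the worktop. Origin on its centre at worktop height, x and y along its sides, z up.
- cork_mat: The round flat cork mat, fixed: 110 mm in diameter, 10 mm thick. Origin on its centre at worktop height, z up.
- dish: The round shallow white ceramic dish, fixed: 86 mm across the rim, rim 9 mm high, flat floor about 76 mm across and 5 mm above the worktop. Origin on its centre at worktop height, z up.
- bottle: A tall green swing-top bottle, loose, 76 mm in diameter and 246 mm tall, standing beyond the rack on the left. Not part of the job. Origin under its centre, z up.
- mug: A blue ceramic mug, loose, 82 mm in diameter and 92 mm tall, standing beyond the rack on the right. Not part of the job. Origin under its centre, z up.
Things that resemble listed ones, but are neither listed nor needed, are in the scene too. Leave any turquoise look-alike of the part that bears jar_wide_mid alone. What is shaped like the cork_mat but green is not meant.

How it is judged:
By the outcome, as a careful person would: the job done as asked, in the order asked, and still so for the second after the job is handed in, with the robot touching nothing.
It also fails if it takes over 106 s, if anything falls off the work surface, if the arm or the gripper's body presses on something with over 40 N, if the wrist force passes 120 N, or if a joint passes its speed limit or range.

## Robot

A 6-joint arm with a two-finger parallel gripper is mounted at the origin on the work surface. World frame = base frame: x ahead of the robot, y to its left, z up, the work surface at z = 0. Lengths are in mm, angles in degrees, forces in N, time in s.
With the tool pointing down it reaches from about 400 to 925 mm from the base axis. Payload 12.5 kg.
Tool frame: the origin (TCP) lies midway between the tips of the shut fingers; the grasp point (between the pads) lies 19 mm behind it (robot.hold_point_z is the distance from the TCP to the grasp point, in mm); z points along the fingers, x is the direction in which the jaws open and shut, and the axes are right-handed (so a half turn about z gives the same grasp; the last joint's range is limited). The gripper opens to 95 mm and grips with 3 to 60 N. Pads are 20 mm wide; open, the fingers measure 119 mm over their backs; the gripper's body (75 mm by 180 mm) begins 59 mm behind the grasp point.
Start: joints at [-82.483, 28.126, 89.318, -0, 62.55, -6.05], TCP at [146.643, -607.574, 178.761] pointing down, gripper open.
Joint ranges: [-177.58, 177.58], [-47.91, 125.51], [2.72, 160], [-65.01, 245.01], [3.68, 167.84], [-153.87, 153.87]. Speed limits (degrees/s): [127.2, 127.2, 159.86, 180, 180, 180].

## Interface

Orientations are given as [roll, pitch, yaw] about the fixed x, y, z axes, in that order (R = Rz(yaw) Ry(pitch) Rx(roll)).
In Python, from bench import robot gives the robot as it stands.
- The arm moves only by the shell command python3 -m creep 'ROWS' [FORCE]. ROWS is JSON, a list of rows, each a list of 3 entries, a list of its own where there are three numbers: the shift along the world's x, y, z in mm, then the turn about the world's z in units of 8 degrees (1.0 is 8 degrees), then the opening, from 0 (shut) to 1 (fully open). A call has 1 to 12 rows; each row shifts and turns the commanded pose from where the row before left it; what a row does not reach is not made up. A row lasts 1/8 s, in which the tool goes at most 62.5 mm and 10.7 degrees, less where a joint would pass 70% of its speed; a pose out of reach is approached as far as the arm can. A call with a gripper value outside its range is refused whole. The fingers move at their own pace and stop on an object; FORCE is the grip in N (left out, the last holds). Time passes only in rows, so rows that do not move let the fingers close. It gives the time, the measured TCP pose, the force and the opening at its end, in the units of the state.
- robot.get_obs(): the state, without advancing time (a new reading comes with each control period).
- robot.get_image(name): name is "side" or "top" or "wrist"; returns a dict with "img" (480x640x3 uint8, red, green, blue), "fx", "fy", "cx", "cy" (pixels), "dist" ([k1, k2, p1, p2, k3] as OpenCV has them; the pictures are not rectified), "R" (3x3) and "t" (3): a world point X has camera coordinates R X + t. Camera axes: x right, y down, z forward; pixel columns grow to the right and rows downward; lengths in mm; the calibration is good to about 2 mm. A picture is of the moment at which its call begins. There is no depth.
- robot.finish_job(): hands the job in, once; it reports no verdict.
Trained networks look in a picture, given as the dict that the camera call returned (one of the last four; its "shot" number tells which), for a name from the list of things; names that differ only in an ending like _2 or _b are one class to them, and where a whole thing is asked for, a point or a joint stands for the part that bears it (a point fixed in the world has none). Each returns a list of dicts, best first, with "confidence" (0 to 1); they miss things now and then, are a little off and sometimes report something else, mostly with a low value. They report only what shows in the picture. A call takes as long as a camera call. They do not tell look-alikes from the thing itself.
- robot.regions_of(picture, target): "region" (480x640 bool, what is visible of it) and "xy" ([column, row] in pixels, amid what is visible of it).
- robot.pinpoint(picture, target): "xy" ([column, row] in pixels: a listed point, or the origin of a listed thing).
The state is a dict: "time": time; "qpos": joint angles; "qd": joint speeds; "joint_efforts": joint torques, N m; "tool_pos": TCP position; "eef_rot": TCP orientation; "wrist_force": force on the tool from outside, world axes, zero at the start; "wrist_torque": the same for the moment, N m; "grip_width": finger opening in mm.
Only numpy, scipy, OpenCV 4.12 (cv2) and the standard library are available. Lean on these libraries where they do the work, as an engineer would, in place of code of your own. Each camera call takes 0.05 s, during which the arm holds its last target.

## Working session

There is one attempt and no reset: what is moved stays moved. The work goes in short steps, Python scripts to look and compute and a shell command to move; the robot and the scene stay as the last step left them, time stands still between calls to the robot, and variables do not carry over. Pictures are saved under pics/ and viewed, and the job is handed in when it is done.

```bash
ls; mkdir -p pics; cat > h.py <<'E'
import numpy as np, cv2
from bench import robot
def K(p): return np.array([[p['fx'],0,p['cx']],[0,p['fy'],p['cy']],[0,0,1.]])
def save(p,n,crop=None,scale=1):
    im=p['img'][:,:,::-1].copy()
    if crop: x0,y0,x1,y1=crop; im=im[y0:y1,x0:x1]
    if scale!=1: im=cv2.resize(im,None,fx=scale,fy=scale,interpolation=cv2.INTER_CUBIC)
    cv2.imwrite('pics/'+n,im)
def ray(p,xy):
    u=cv2.undistortPoints(np.array([[xy]],float),K(p),np.array(p['dist'],float))[0,0]
    R=np.array(p['R']);t=np.array(p['t'])
    c=-R.T@t; d=R.T@np.array([u[0],u[1],1.]); return c,d/np.linalg.norm(d)
def atz(p,xy,z):
    c,d=ray(p,xy); return c+d*(z-c[2])/d[2]
def tri(obs):
    A=np.zeros((3,3));b=np.zeros(3);rs=[ray(p,xy) for p,xy in obs]
    for c,d in rs:
        M=np.eye(3)-np.outer(d,d);A+=M;b+=M@c
    X=np.linalg.solve(A,b)
    return X,[float(np.linalg.norm((np.eye(3)-np.outer(d,d))@(X-c))) for c,d in rs]
def proj(p,X):
    R=np.array(p['R']);r,_=cv2.Rodrigues(R)
    return cv2.projectPoints(np.array([X],float),r,np.array(p['t'],float),K(p),np.array(p['dist'],float))[0][0,0]
E
python3 - <<'E'
from h import *
T=['jar_wide_mid','jar_small_mid','jug_mid','strainer_mid','tray_wide','tray_small','cork_mat','dish','bottle','mug']
for n in ['top','side']:
    p=robot.get_image(n);save(p,n+'0.png')
    c=-np.array(p['R']).T@np.array(p['t']);print(n,c.round(),p['fx'])
    for t in T:
        print(t,[(np.round(r['xy'],1).tolist(),round(r['confidence'],2)) for r in robot.pinpoint(p,t)])
print(robot.get_obs())
E
```

```text
pics
top [ 3.280e+02 -1.000e+00  1.491e+03] 567.2585748912479
jar_wide_mid [([346.5, 227.2], 0.84), ([371.4, 177.9], 0.7)]
jar_small_mid [([294.6, 222.4], 0.76)]
jug_mid [([347.1, 288.4], 0.64)]
strainer_mid [([291.0, 287.9], 0.64)]
tray_wide [([155.5, 271.5], 0.88)]
tray_small [([464.0, 271.5], 0.83)]
cork_mat [([207.3, 317.2], 0.71), ([142.6, 331.8], 0.62)]
dish [([424.4, 317.7], 0.9)]
bottle [([223.1, 211.1], 0.8), ([461.0, 273.1], 0.42)]
mug [([422.0, 207.9], 0.92)]
side [137. 557. 853.] 475.6910160129657
jar_wide_mid [([324.9, 211.0], 0.92), ([295.1, 179.7], 0.84), ([355.1, 176.3], 0.6), ([205.7, 302.6], 0.16)]
jar_small_mid [([281.9, 242.9], 0.81)]
jug_mid [([377.8, 241.0], 0.94)]
strainer_mid [([336.6, 277.2], 0.83)]
tray_wide [([197.9, 407.3], 0.88)]
tray_small [([427.5, 184.3], 0.93), ([355.2, 172.9], 0.43)]
cork_mat [([300.9, 394.8], 0.8), ([249.4, 474.1], 0.6)]
dish [([446.2, 225.6], 0.62)]
bottle [([204.7, 303.6], 0.63)]
mug [([354.7, 173.0], 0.74), ([375.6, 237.9], 0.38), ([195.5, 407.0], 0.28), ([300.0, 392.6], 0.26)]
{'time': 1.1, 'qpos': array([-8.24824764e+01,  2.81265648e+01,  8.93180510e+01,  1.18942045e-03,
        6.25506310e+01, -6.04979270e+00]), 'qd': array([-0.03362009,  0.04214312,  0.04510258,  0.05445241,  0.0126556 ,
       -0.01254915]), 'joint_efforts': array([-1.05314783e-03, -6.12480211e+01, -2.58426976e+01,  6.92836032e-02,
        4.45216207e-02,  3.37427400e-05]), 'tool_pos': array([ 146.65434192, -607.57103374,  178.76226411]), 'eef_rot': array([-1.79999451e+02, -4.83786367e-03, -7.64332319e+01]), 'wrist_force': array([ 0.39699454,  0.17987498, -0.51159428]), 'wrist_torque': array([ 0.00677369, -0.02042402,  0.00480922]), 'grip_width': 94.87705256413743}
```

View pics/top0.png

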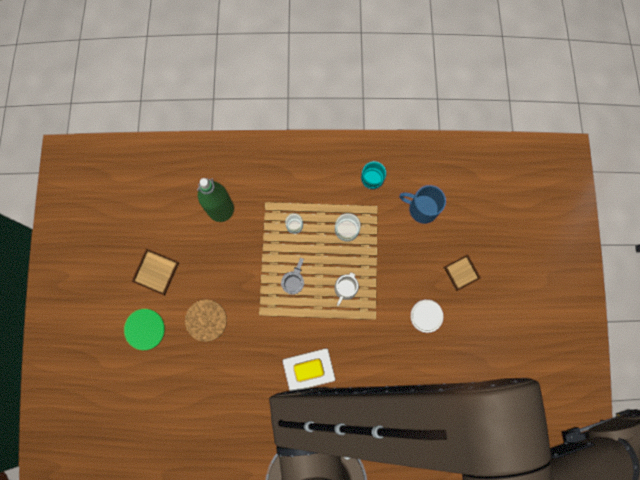

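View pics/side0.png

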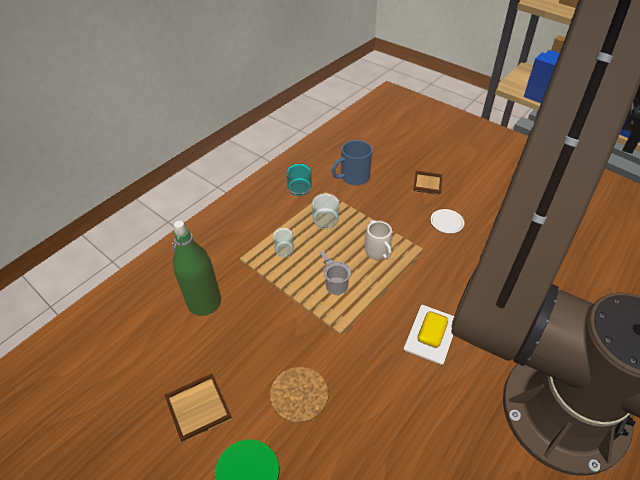

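The top view shows the clear wide jar at (347,227), with a turquoise look-alike at (373,176). The small jar is at (294,222), the jug at (347,288) and the strainer at (292,283). The cork mat is at (206,320), with a green look-alike at (143,329). The trays are at (156,271) and (463,272), and the dish at (426,316).

```bash
python3 - <<'E'
from h import *
T=robot.get_image('top');S=robot.get_image('side');W=robot.get_image('wrist');save(W,'w0.png')
save(T,'topc.png',(250,160,460,340),3.8)
save(S,'sidec.png',(230,120,440,340),2.7)
P={'wide':((346.5,227.2),(324.9,211)),'turq':((371.4,177.9),(295.1,179.7)),'small':((294.6,222.4),(281.9,242.9)),'jug':((347.1,288.4),(377.8,241)),'str':((291,287.9),(336.6,277.2)),'trayw':((155.5,271.5),(197.9,407.3)),'trays':((464,271.5),(427.5,184.3)),'cork':((207.3,317.2),(300.9,394.8)),'dish':((424.4,317.7),(446.2,225.6)),'mug':((422,207.9),(354.7,173)),'bottle':((223,211),(204.7,303.6))}
for k,(a,b) in P.items():
    X,r=tri([(T,a),(S,b)]);print(k,X.round(1),np.round(r,1))
c=-np.array(W['R']).T@np.array(W['t']);print('wrist',c,W['fx'],np.array(W['R']).round(3))
E
```

```text
wide [656.6 -80.4  61. ] [0.9 0.9]
turq [ 804.2 -147.3   35.1] [7.5 7.5]
small [672.3  54.7  52.2] [1.7 1.7]
jug [499.4 -79.2  62.3] [3.1 3.1]
str [502.3  63.9  69.5] [5.7 5.7]
trayw [549.5 430.3   0.8] [0.9 0.9]
trays [ 550.4 -402.3  -12.8] [0.7 0.7]
cork [425.2 285.5 -12.1] [3.3 3.3]
dish [ 427.5 -288.2   -7.9] [1.8 1.8]
mug [ 720.8 -289.2   11.8] [0.2 0.2]
bottle [722.3 256.2 -10.3] [4.8 4.8]
wrist [ 211.51570627 -592.07641685  385.05413441] 414.6778312775228 [[ 0.234 -0.972 -0.   ]
 [-0.944 -0.227  0.238]
 [-0.231 -0.056 -0.971]]
```

View pics/topc.png

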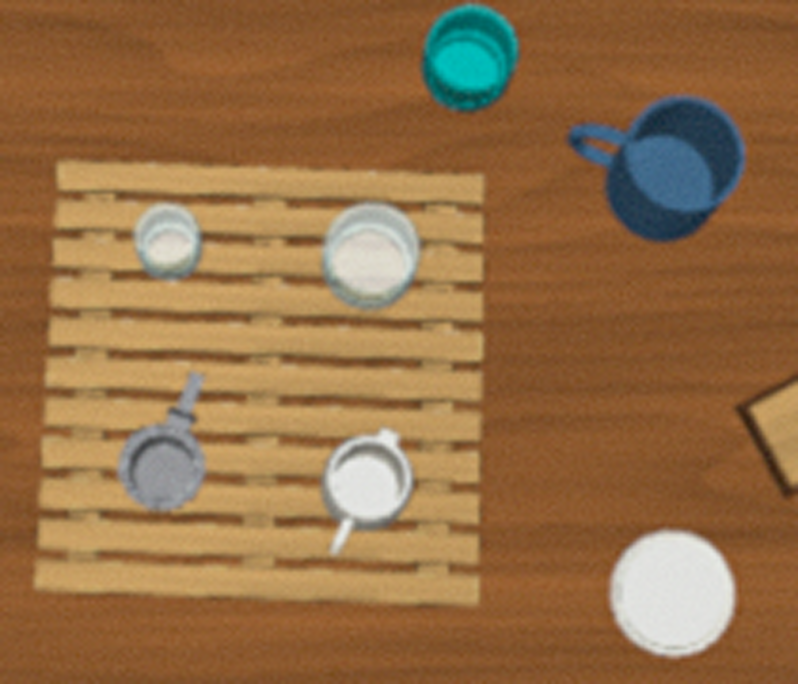

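View pics/sidec.png

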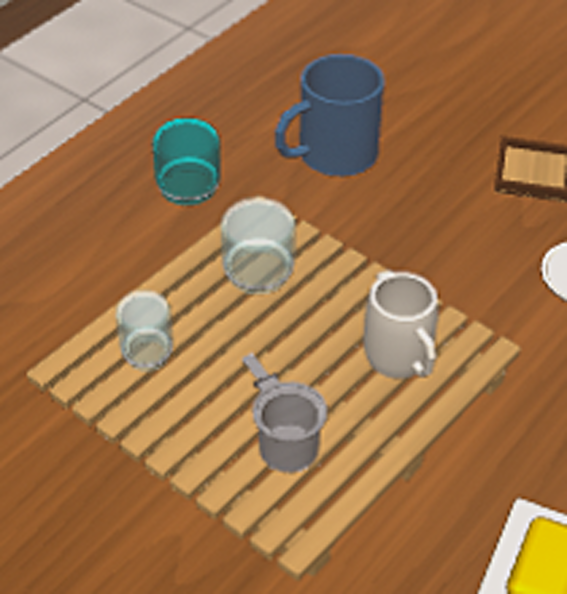

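View pics/w0.png

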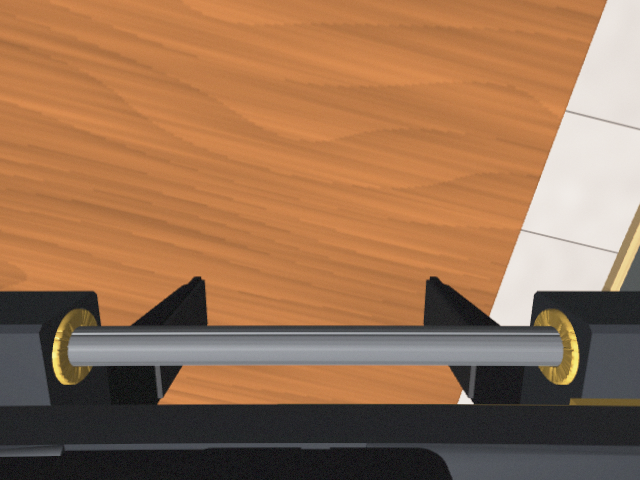

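The candidates for the wide jar are the clear one at top (347,227) and the turquoise one at (373,176). I choose the clear one on the rack. For the mat they are cork at (206,320) and green at (143,329), and I choose cork. The close crop confirms the clear glass. The jug's handle points to about -x with a little +y (about 160°), and the strainer's to about -21°. Next I move over the rack for a wrist view.

```bash
python3 -m creep '[[[36,48,11],1.2,1],[[36,48,11],1.2,1],[[36,48,11],1.2,1],[[36,48,11],1.2,1],[[36,48,11],1.2,1],[[36,48,11],1.2,1],[[36,48,11],1.2,1],[[36,48,11],1.2,1],[[36,48,11],1.2,1],[[36,48,11],1.2,1],[[36,48,11],1.2,1],[[36,48,11],1.2,1]]' 20
```

```text
time: 2.75
tool_pos: [579.6, -29.7, 311.4]
eef_rot: [180.0, -0.0, 39.1]
wrist_force: [0.3, -0.8, 0.5]
grip_width: 94.9
```

```bash
python3 - <<'E'
from h import *
W=robot.get_image('wrist');save(W,'w1.png')
print((-np.array(W['R']).T@np.array(W['t'])).round(1))
for t,z in [('jar_wide_mid',50),('jar_small_mid',48),('jug_mid',55),('strainer_mid',43)]:
    print(t,[(np.round(r['xy'],1).tolist(),round(r['confidence'],2),atz(W,r['xy'],z).round(1).tolist()) for r in robot.pinpoint(W,t)])
np.save('w1.npy',W,allow_pickle=True)
T=robot.get_image('top')
save(T,'t1.png')
for t in ['tray_wide','tray_small','cork_mat','dish']:
    for r in robot.regions_of(T,t):
        m=r['region'].astype(np.uint8);c=cv2.findContours(m,0,1)[0];c=max(c,key=cv2.contourArea)
        print(t,round(r['confidence'],2),r['xy'],cv2.contourArea(c),cv2.minAreaRect(c))
E
```

```text
[538.1  21.7 517.6]
jar_wide_mid [([336.1, 279.7], 0.91, [654.8, -82.6, 50.0]), ([386.7, 388.4], 0.61, [796.4, -153.0, 50.0])]
jar_small_mid [([426.8, 195.1], 0.79, [670.6, 58.7, 48.0])]
jug_mid [([229.6, 193.0], 0.64, [496.9, -78.3, 55.0])]
strainer_mid [([319.3, 98.7], 0.88, [511.0, 62.4, 43.0])]
tray_wide 0.81 [153.5, 270.2] 1217.5 ((154.8103485107422, 271.27587890625), (37.42233657836914, 36.10927200317383), 23.198591232299805)
tray_small 0.88 [461.4, 272.2] 728.5 ((462.4000549316406, 272.3000183105469), (28.621667861938477, 29.06888198852539), 63.43495178222656)
cork_mat 0.95 [142.7, 331.0] 1253.5 ((143.9000244140625, 329.300048828125), (39.80200958251953, 39.80200958251953), 63.43495178222656)
cork_mat 0.59 [206.5, 319.5] 1374.0 ((205.5, 320.0), (42.0, 41.0), 90.0)
```

View pics/w1.png

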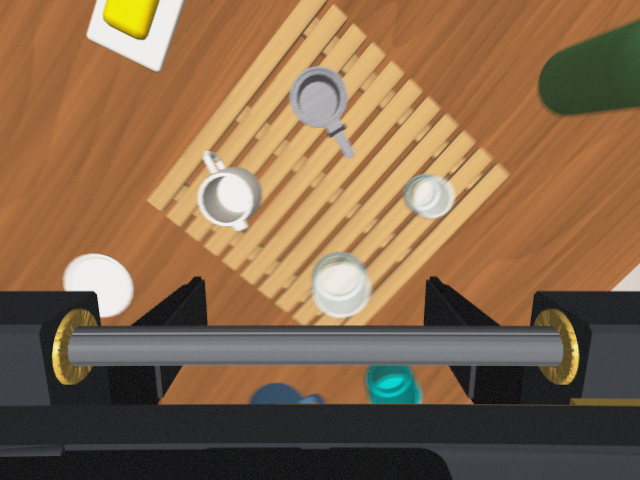

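The wrist view shows the wide jar at (341,283), the small jar at (429,195), the jug at (229,193) with its handle at (212,160), and the strainer at (319,97) with its handle at (345,148). The turquoise jar sits behind the bar at (392,383). I'll take a second, lower view for heights.

```bash
python3 -m creep '[[[30,-40,-25],0.8,1],[[20,-25,-25],0.8,1],[[0,0,-25],0.8,1],[[0,0,0],0.8,1]]' 20; python3 - <<'E'
from h import *
W=robot.get_image('wrist');save(W,'w2.png')
T=robot.get_image('top');S=robot.get_image('side')
W1=np.load('w1.npy',allow_pickle=True).item()
np.save('w2.npy',W,allow_pickle=True)
one=dict(jar_wide_mid=(336.1,279.7),jar_small_mid=(426.8,195.1),jug_mid=(229.6,193),strainer_mid=(319.3,98.7))
top0=dict(jar_wide_mid=(346.5,227.2),jar_small_mid=(294.6,222.4),jug_mid=(347.1,288.4),strainer_mid=(291,287.9))
side0=dict(jar_wide_mid=(324.9,211),jar_small_mid=(281.9,242.9),jug_mid=(377.8,241),strainer_mid=(336.6,277.2))
for t in one:
    r=robot.pinpoint(W,t); print(t,[(np.round(q['xy'],1).tolist(),round(q['confidence'],2)) for q in r])
    if r:
        X,e=tri([(W1,one[t]),(W,r[0]['xy'])]);print('  W',X.round(1),np.round(e,1))
        X,e=tri([(W1,one[t]),(W,r[0]['xy']),(S,side0[t])]);print('  W+S',X.round(1),np.round(e,1))
    print('  side+w1',tri([(W1,one[t]),(S,side0[t])])[0].round(1))
E
```

```text
time: 3.75
tool_pos: [627.6, -97.6, 233.4]
eef_rot: [-179.8, 0.0, 64.5]
wrist_force: [0.2, -0.1, -0.2]
grip_width: 95.1
jar_wide_mid [([336.4, 384.4], 0.78), ([340.8, 236.1], 0.74), ([425.9, 12.5], 0.42)]
  W [557.5 -30.2 450.6] [36. 36.]
  W+S [683.9 -97.2  91.8] [43.9 85.6 44. ]
  side+w1 [652.9 -78.   65. ]
jar_small_mid [([488.6, 186.2], 0.79)]
  W [668.1  57.9  58.2] [0.4 0.4]
  W+S [669.   58.4  57.5] [1.1 0.3 1.3]
  side+w1 [669.   58.5  57.7]
jug_mid [([273.1, 73.5], 0.55)]
  W [498.5 -75.9  64.1] [0.9 0.9]
  W+S [499.3 -75.2  66.9] [1.5 0.5 1.2]
  side+w1 [499.  -74.6  68. ]
strainer_mid [([422.7, 12.7], 0.92)]
  W [509.9  61.5  47.1] [1.4 1.4]
  W+S [511.6  59.3  58.6] [1.8 2.4 1.1]
  side+w1 [511.8  60.7  60.7]
```

View pics/w2.png

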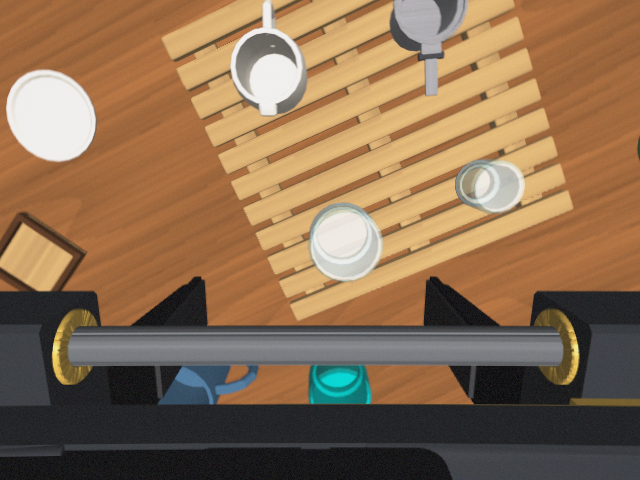

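The clear wide jar is at (341,236) here. The network's first hit, (336,384), is the turquoise one behind the bar, so I reject it.

```bash
python3 - <<'E'
from h import *
W1=np.load('w1.npy',allow_pickle=True).item();W2=np.load('w2.npy',allow_pickle=True).item();S=robot.get_image('side')
print('wide',tri([(W1,(336.1,279.7)),(W2,(340.8,236.1))]),tri([(W1,(336.1,279.7)),(W2,(340.8,236.1)),(S,(324.9,211))]))
print('rackR',tri([(W1,(510,173)),(W2,(574,207))]));print('rackL',tri([(W1,(148,201)),(W2,(162,38))]))
# handles
z=28+74;
for n,W,h,l in [('jug1',W1,(209,155),(241,226)),('jug2',W2,(267,5),(268,111))]:
    for zz in (80,):
        a=atz(W,h,zz)-atz(W,l,zz+15);print(n,np.degrees(np.arctan2(a[1],a[0])))
for n,W,h,l in [('str1',W1,(348,154),(319,92)),('str2',W2,(431,94),(429,10))]:
    a=atz(W,h,75)-atz(W,l,75);print(n,np.degrees(np.arctan2(a[1],a[0])))
save(W2,'w2c.png',(290,180,400,300),5)
E
```

```text
wide (array([655.21718552, -83.15586723,  47.57646332]), [0.19399585518204063, 0.19399585518236848]) (array([653.5791769 , -80.62431153,  61.54465622]), [1.6801686237873747, 2.611085453491858, 3.552723291827885])
rackR (array([736.95045939, 141.83272937,  17.61912816]), [0.6445387757114552, 0.6445387757114877])
rackL (array([ 425.61475217, -151.67060579,   32.41875772]), [1.2411752878232665, 1.2411752878232782])
jug1 153.46680894009327
jug2 154.55679372733357
str1 -24.355514590037043
str2 -20.080182604307122
```

View pics/w2c.png

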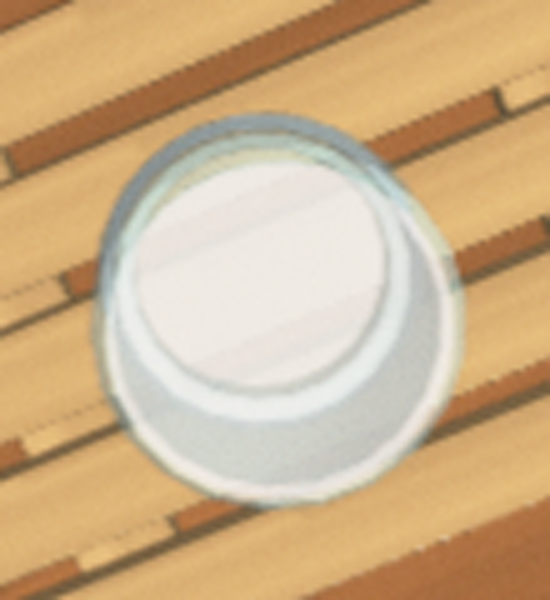

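```bash
python3 - <<'E'
from h import *
W1=np.load('w1.npy',allow_pickle=True).item();W2=np.load('w2.npy',allow_pickle=True).item();S=robot.get_image('side');T=robot.get_image('top')
save(S,'side2c.png',(230,180,440,340),3.8)
for n,a in [('R',((510,173),(574,207),(241,261),(265,203))),('L',((148,201),(162,38),(422,248),(376,319)))]:
    V=list(zip((W1,W2,S,T),a))
    print(n,tri(V)[0].round(1),tri(V[:3])[0].round(1),tri([V[0],V[2]])[0].round(1),tri([V[1],V[2]])[0].round(1))
# refine wide: top circle center at z
for z in (85,90,95): print(z,atz(W2,(346,247),z).round(1))
E
```

```text
R [732.  137.4  24.3] [732.5 138.5  24. ] [731.5 138.7  24.7] [731.5 137.6  23.4]
L [ 423.6 -154.2   26. ] [ 424.8 -152.4   28.6] [ 425.5 -152.5   27.4] [ 424.3 -152.3   29.1]
85 [657.7 -81.8  85. ]
90 [656.5 -81.7  90. ]
95 [655.2 -81.5  95. ]
```

View pics/side2c.png

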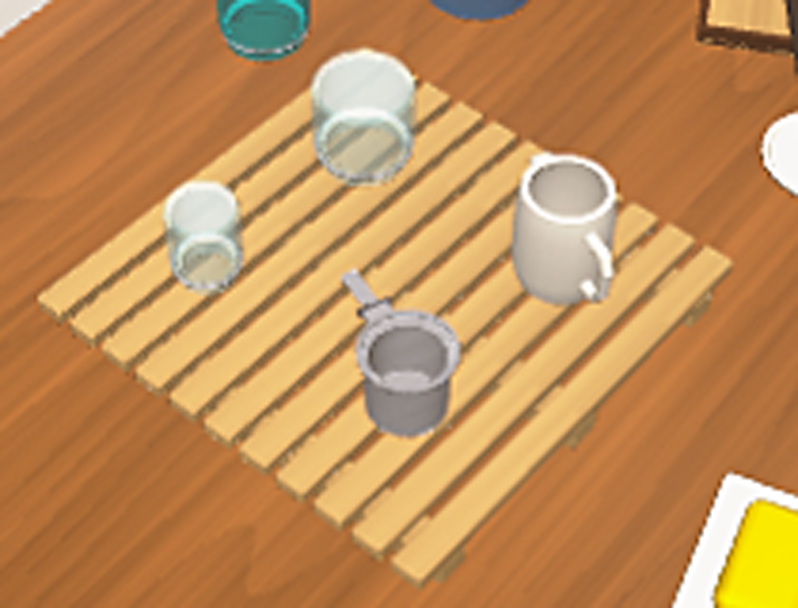

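The rack top stands at about 26 mm from four views, agreeing with feet of 25–29 mm. The wide jar is at (655,-82), so I descend and grip at 40 mm above its foot.

```bash
python3 -m creep '[[[27,16,-10],0,1],[[0,0,-40],0,1],[[0,0,-50],0,1],[[0,0,-46],0,1],[[0,0,-30],0,1],[[0,0,-10],0,1],[[0,0,0],0,1],[[0,0,0],0,0],[[0,0,0],0,0],[[0,0,0],0,0],[[0,0,0],0,0],[[0,0,0],0,0]]' 15; python3 - <<'E'
from h import *
W=robot.get_image('wrist');save(W,'w3.png')
E
```

```text
time: 5.75
tool_pos: [655.8, -80.7, 50.2]
eef_rot: [180.0, -0.0, 64.4]
wrist_force: [-0.9, -0.6, 4.7]
grip_width: 65.0
```

View pics/w3.png

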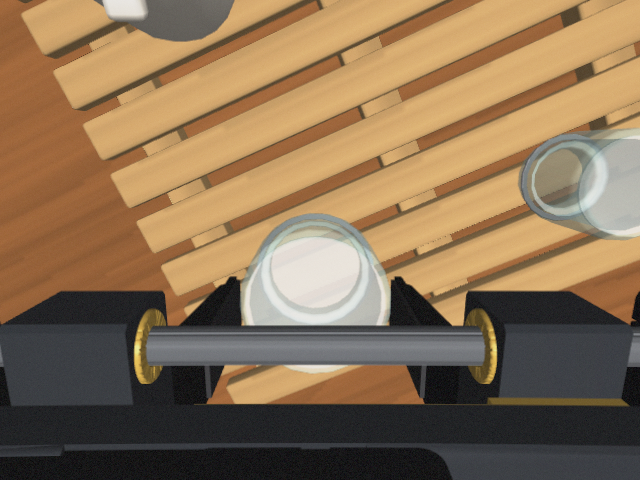

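The jar is between the pads, with its circle at (315,290) and a width of 65 mm. I'll lift in small steps and check.

```bash
python3 -m creep '[[[0,0,0],0,0],[[0,0,3],0,0],[[0,0,8],0,0]]' 15; python3 -c "
from bench import robot
o=robot.get_obs();print(o['tool_pos'],o['wrist_force'],o['grip_width'])"; python3 -m creep '[[[0,0,30],0,0],[[0,0,50],0,0],[[0,0,50],0,0]]'; python3 - <<'E'
from h import *
W=robot.get_image('wrist');save(W,'w4.png')
T=robot.get_image('top');S=robot.get_image('side');save(S,'s4.png')
o=robot.get_obs();print(o['tool_pos'],o['wrist_force'],o['grip_width'])
E
```

```text
time: 6.18
tool_pos: [655.2, -80.4, 60.4]
eef_rot: [-179.9, 0.0, 64.4]
wrist_force: [0.6, 0.0, -0.8]
grip_width: 65.0
[655.23480121 -80.39382673  60.40856383] [ 0.60464586  0.02857689 -0.83051044] 64.98738680358345
time: 6.55
tool_pos: [655.4, -80.5, 192.3]
eef_rot: [-180.0, -0.0, 64.4]
wrist_force: [0.2, -0.9, -2.2]
grip_width: 64.9
[656.56008017 -80.65158786 193.7314457 ] [ 0.21680484 -0.50665852 -2.59302739] 64.93021861207494
```

View pics/s4.png

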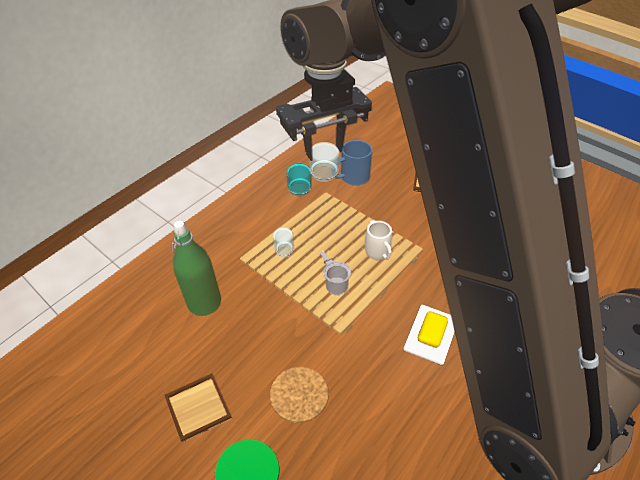

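The wide jar is lifted and upright, and turquoise is still at (299,180). I'll go towards the large tray and view it with the wrist camera.

```bash
python3 -m creep '[[[-30,30,0],0,0],[[-30,50,0],0,0],[[-25,55,0],0,0],[[-20,55,0],0,0],[[-15,57,0],0,0],[[-5,57,0],0,0],[[0,57,0],0,0],[[0,30,0],0,0],[[0,0,0],0,0]]'; python3 - <<'E'
from h import *
W=robot.get_image('wrist');save(W,'w5.png')
S=robot.get_image('side');T=robot.get_image('top');np.save('wA.npy',W,allow_pickle=True)
print(robot.get_obs()['tool_pos'])
for n,p in (('w',W),('t',T),('s',S)):
    print(n,[(np.round(q['xy'],1).tolist(),round(q['confidence'],2),atz(p,q['xy'],0)[:2].round(1).tolist()) for q in robot.pinpoint(p,'tray_wide')])
E
```

```text
time: 7.82
tool_pos: [529.6, 312.0, 189.1]
eef_rot: [-179.9, 0.1, 64.5]
wrist_force: [0.1, 0.3, -1.8]
grip_width: 64.2
[530.34079073 309.48741382 189.96336061]
w [([433.1, 178.7], 0.85, [545.1, 427.4])]
t [([295.9, 225.0], 0.63, [676.0, 52.2]), ([348.6, 288.8], 0.53, [502.9, -87.9])]
s [([198.0, 406.3], 0.71, [552.1, 429.3])]
```

View pics/w5.png

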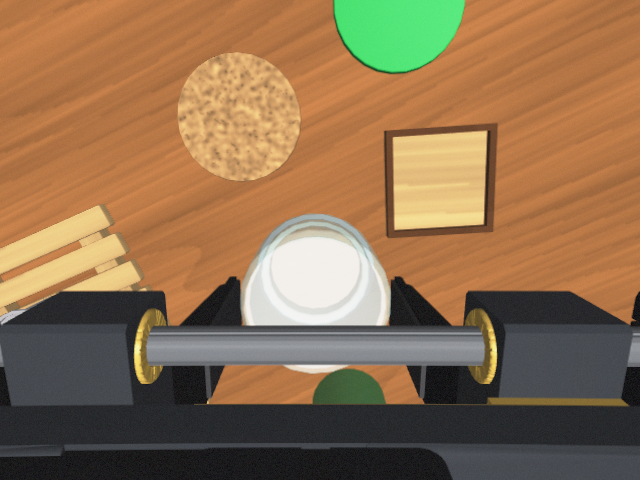

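The tray's outer corners are at (385,131), (497,124), (493,232) and (388,238). The cork mat is centred near (239,117), with the green mat above it at (400,10). The jar is held.

```bash
python3 - <<'E'
from h import *
W=np.load('wA.npy',allow_pickle=True).item();S=robot.get_image('side')
c=[(385,131),(497,124),(493,232),(388,238)]
C=np.array([atz(W,q,13) for q in c]);print(C.round(1).tolist(),C.mean(0).round(1),[np.linalg.norm(C[i]-C[(i+1)%4]).round(1) for i in range(4)])
d=C[1]-C[0];print(np.degrees(np.arctan2(d[1],d[0])))
c=[(393,137),(487,131),(485,225),(395,231)]
F=np.array([atz(W,q,8) for q in c]);print(F.mean(0).round(1))
# inner jar centre rel TCP check: jar circle
for r in robot.regions_of(S,'tray_wide')[:2]:
    ct=max(cv2.findContours(r['region'].astype(np.uint8),0,1)[0],key=cv2.contourArea);m=cv2.minAreaRect(ct);print(m[0],atz(S,m[0],9).round(1))
W=robot.get_image('wrist')
for q in robot.regions_of(W,'cork_mat'):
    ct=max(cv2.findContours(q['region'].astype(np.uint8),0,1)[0],key=cv2.contourArea);e=cv2.fitEllipse(ct);print('cork',q['confidence'],e,atz(W,e[0],10).round(1))
E
```

```text
[[485.3, 401.5, 13.0], [522.5, 492.5, 13.0], [612.8, 456.6, 13.0], [575.9, 365.9, 13.0]] [549.1 429.1  13. ] [np.float64(98.2), np.float64(97.2), np.float64(98.0), np.float64(97.4)]
67.75316608204422
[549.3 430.    8. ]
(196.46778869628906, 407.5395202636719) [548.  434.1   9. ]
cork 0.95 ((397.19610595703125, 29.57974624633789), (74.41680145263672, 137.60952758789062), 88.54237365722656) [416.2 442.2  10. ]
cork 0.83 ((240.10169982910156, 114.05460357666016), (121.593994140625, 129.74295043945312), 155.50711059570312) [418.3 289.9  10. ]
```

```bash
python3 -m creep '[[[6,35,-20],0.4,0],[[8,50,-20],0,0],[[5,34,-20],0,0],[[0,0,-20],0,0],[[0,0,-30],0,0],[[0,0,-25],0,0],[[0,0,-10],0,0],[[0,0,0],0,0]]' 25; python3 - <<'E'
from h import *
o=robot.get_obs();print(o['tool_pos'],o['wrist_force'],o['grip_width'])
W=robot.get_image('wrist');save(W,'w6.png');S=robot.get_image('side');save(S,'s6.png',(120,300,340,480),3.5)
E
```

```text
time: 9.32
tool_pos: [549.7, 429.3, 45.6]
eef_rot: [-180.0, 0.0, 67.6]
wrist_force: [-0.4, -0.3, -0.9]
grip_width: 64.5
[549.69236694 429.28084435  45.63434365] [-0.38182782 -0.29208551 -0.86298398] 64.47809293392098
```

View pics/w6.png

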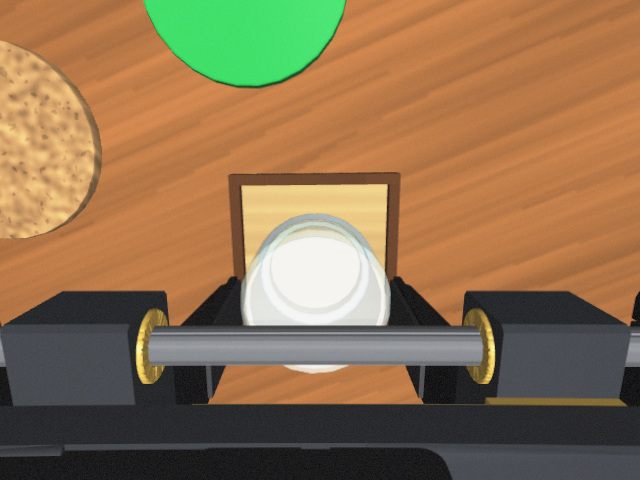

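View pics/s6.png

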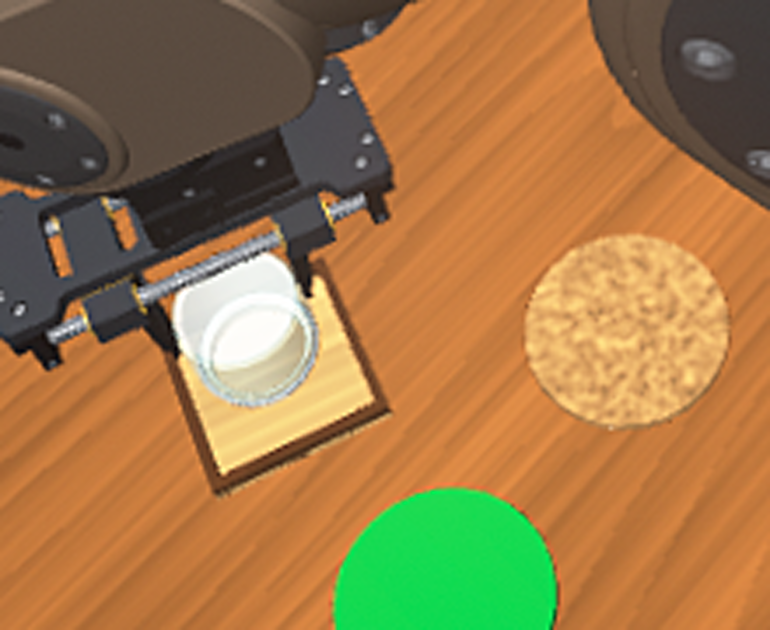

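The jar sits over the tray's middle in both views: the tray edges are at x 230–400 and the jar at x 316 in the wrist view. I'll lower it slowly.

```bash
python3 -m creep '[[[0,0,-5],0,0],[[0,0,-4],0,0],[[0,0,-3],0,0],[[0,0,-1],0,0],[[0,0,0],0,0]]'; python3 -m creep '[[[0,0,-1],0,0],[[0,0,-1],0,0],[[0,0,0],0,0]]'
```

```text
time: 10.05
tool_pos: [549.6, 429.5, 32.7]
eef_rot: [-180.0, -0.0, 67.6]
wrist_force: [0.1, 0.5, -1.8]
grip_width: 64.4
time: 10.42
tool_pos: [549.6, 429.4, 30.7]
eef_rot: [-180.0, -0.0, 67.6]
wrist_force: [0.2, 0.3, -2.2]
grip_width: 64.0
```

```bash
python3 -m creep '[[[0,0,-1],0,0],[[0,0,0],0,0]]'; python3 -m creep '[[[0,0,-1],0,0],[[0,0,0],0,0]]';  python3 -m creep '[[[0,0,-1],0,0],[[0,0,0],0,0]]'
```

```text
time: 10.68
tool_pos: [549.6, 429.4, 29.7]
eef_rot: [-180.0, -0.0, 67.6]
wrist_force: [0.3, 0.3, -1.7]
grip_width: 64.1
time: 10.92
tool_pos: [549.6, 429.4, 28.7]
eef_rot: [-180.0, -0.0, 67.6]
wrist_force: [-0.8, 0.6, -1.6]
grip_width: 64.2
time: 11.18
tool_pos: [549.6, 429.4, 27.6]
eef_rot: [-180.0, 0.0, 67.6]
wrist_force: [0.8, 0.6, -1.2]
grip_width: 64.3
```

```bash
python3 -m creep '[[[0,0,-1],0,0],[[0,0,0],0,0]]'; python3 -m creep '[[[0,0,-1],0,0],[[0,0,0],0,0]]';  python3 - <<'E'
from h import *
S=robot.get_image('side');save(S,'s7.png',(120,300,340,480),3.5)
E
```

```text
time: 11.42
tool_pos: [549.6, 429.4, 26.7]
eef_rot: [-180.0, -0.0, 67.6]
wrist_force: [0.3, -0.5, -1.4]
grip_width: 64.2
time: 11.68
tool_pos: [549.6, 429.4, 25.6]
eef_rot: [-180.0, 0.0, 67.6]
wrist_force: [-1.1, 0.5, -1.6]
grip_width: 64.2
```

View pics/s7.png

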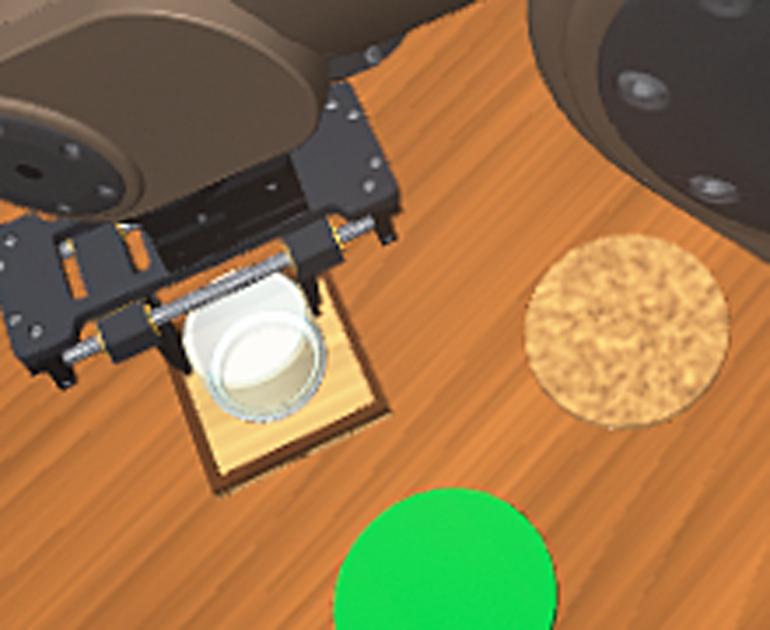

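```bash
python3 - <<'E'
from h import *
S=robot.get_image('side')
for z in (0,5,10,15,20): print(z,proj(S,(549.6,429.5,z)).round(1), proj(S,(549.3,429.3,z+64)).round(1))
# lowest visible foot circle pt
import numpy as np
for z in (5,8,11,14):
    P=[proj(S,(549.6+33*np.cos(a),429.5+33*np.sin(a),z)) for a in np.linspace(0,6.28,40)];P=np.array(P);print(z,P.min(0).round(1),P.max(0).round(1))
E
```

```text
0 [198.8 407.2] [191.4 392.6]
5 [198.2 406.1] [190.8 391.3]
10 [197.6 405. ] [190.2 390.1]
15 [197.1 403.9] [189.5 388.9]
20 [196.5 402.8] [188.9 387.6]
5 [180.7 389.8] [215.7 423.1]
8 [180.3 389.1] [215.4 422.5]
11 [179.9 388.4] [215.2 421.9]
14 [179.5 387.7] [214.9 421.3]
```

```bash
for i in 1 2; do :; done; python3 -m creep '[[[0,0,-1],0,0],[[0,0,0],0,0]]'|grep -E 'pos|force'; python3 -m creep '[[[0,0,-1],0,0],[[0,0,0],0,0]]'|grep -E 'pos|force'; python3 -m creep '[[[0,0,-1],0,0],[[0,0,0],0,0]]'|grep -E 'pos|force'
```

```text
tool_pos: [549.8, 429.5, 25.3]
wrist_force: [-2.0, -0.4, 4.3]
tool_pos: [549.9, 429.6, 25.1]
wrist_force: [-3.0, -2.9, 11.5]
tool_pos: [550.0, 429.6, 24.9]
wrist_force: [-5.0, -4.1, 18.2]
```

Contact came at TCP z 25.5. I'll unload, open and rise.

```bash
python3 -m creep '[[[0,0,2.5],0,0],[[0,0,0],0,0]]'|grep -E 'pos|force';python3 -m creep '[[[0,0,0],0,0.85],[[0,0,0],0,0.9],[[0,0,0],0,1],[[0,0,0],0,1]]';python3 -m creep '[[[0,0,10],0,1],[[0,0,30],0,1],[[0,0,40],0,1],[[0,0,50],0,1],[[0,0,30],0,1]]'; python3 - <<'E'
from h import *
S=robot.get_image('side');save(S,'s8.png',(120,300,340,480),3.5)
W=robot.get_image('wrist');save(W,'w8.png')
E
```

```text
tool_pos: [549.8, 429.5, 25.3]
wrist_force: [-0.6, -1.2, 3.4]
time: 13.28
tool_pos: [549.6, 429.4, 25.1]
eef_rot: [-180.0, 0.0, 67.6]
wrist_force: [-0.0, 0.2, 0.8]
grip_width: 93.9
time: 13.9
tool_pos: [550.0, 429.7, 188.9]
eef_rot: [179.9, -0.2, 67.6]
wrist_force: [0.7, 0.3, -0.2]
grip_width: 94.9
```

View pics/s8.png

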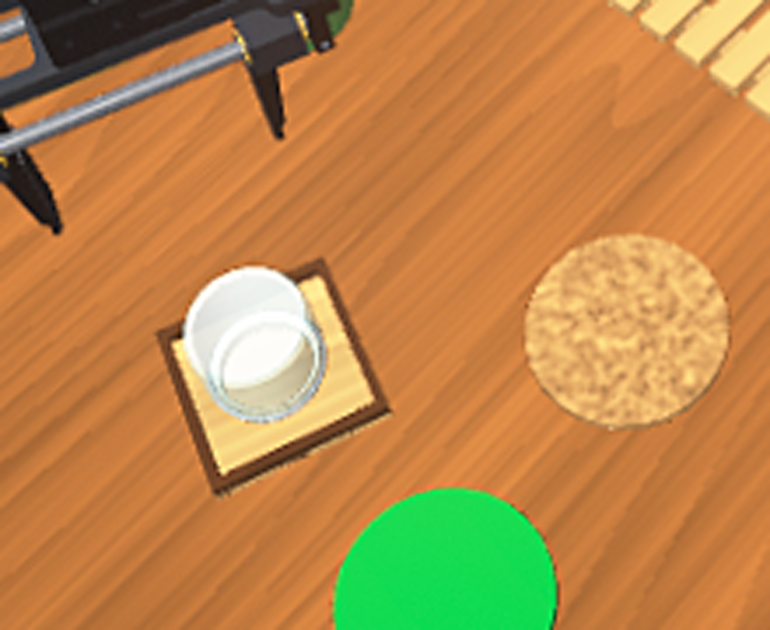

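View pics/w8.png

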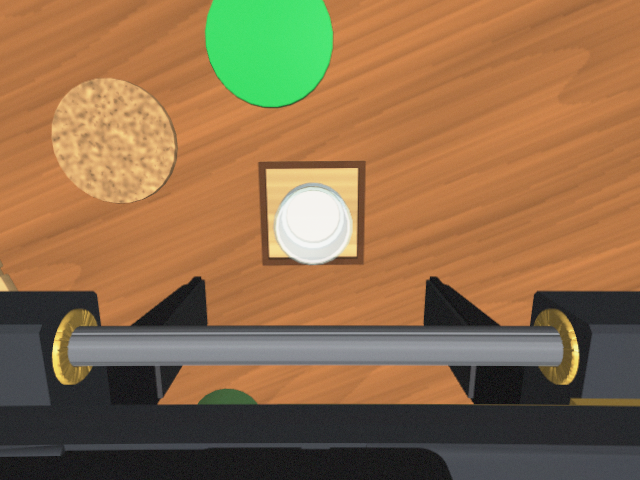

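The jar stands in the tray. I'll check its foot position from the wrist view and measure the cork mat again.

```bash
python3 - <<'E'
from h import *
W=robot.get_image('wrist')
save(W,'w8c.png',(240,140,390,280),5)
C=np.mean([atz(W,q,13) for q in [(259,162),(365,161),(364,264),(263,265)]],0);print('tray',C.round(1))
for q in robot.regions_of(W,'jar_wide_mid')[:2]:
    ct=max(cv2.findContours(q['region'].astype(np.uint8),0,1)[0],key=cv2.contourArea);print('jar',q['confidence'],cv2.boundingRect(ct))
print([(q['xy'],q['confidence'],atz(W,q['xy'],37).round(1)) for q in robot.pinpoint(W,'jar_wide_mid')])
for z in (5,69):
    for rr in (33,):
        P=np.array([proj(W,(549.6+rr*np.cos(a),429.4+rr*np.sin(a),z)) for a in np.linspace(0,6.28,60)]);print(z,P.min(0).round(),P.max(0).round())
for q in robot.regions_of(W,'cork_mat'):
    ct=max(cv2.findContours(q['region'].astype(np.uint8),0,1)[0],key=cv2.contourArea);e=cv2.fitEllipse(ct);print('cork',q['confidence'],e,atz(W,e[0],10).round(1))
E
```

```text
tray [548.  430.2  13. ]
jar 0.58 (273, 182, 81, 84)
[([314.2, 219.6], 0.56, array([548.9, 431.2,  37. ]))]
5 [278. 180.] [347. 249.]
69 [272. 187.] [354. 268.]
cork 0.73 ((113.15454864501953, 140.34292602539062), (117.91905975341797, 132.98692321777344), 133.96043395996094) [418.3 290.7  10. ]
cork 0.67 ((269.3807067871094, 47.93309020996094), (115.38599395751953, 135.69244384765625), 93.96662902832031) [401.7 450.8  10. ]
```

View pics/w8c.png

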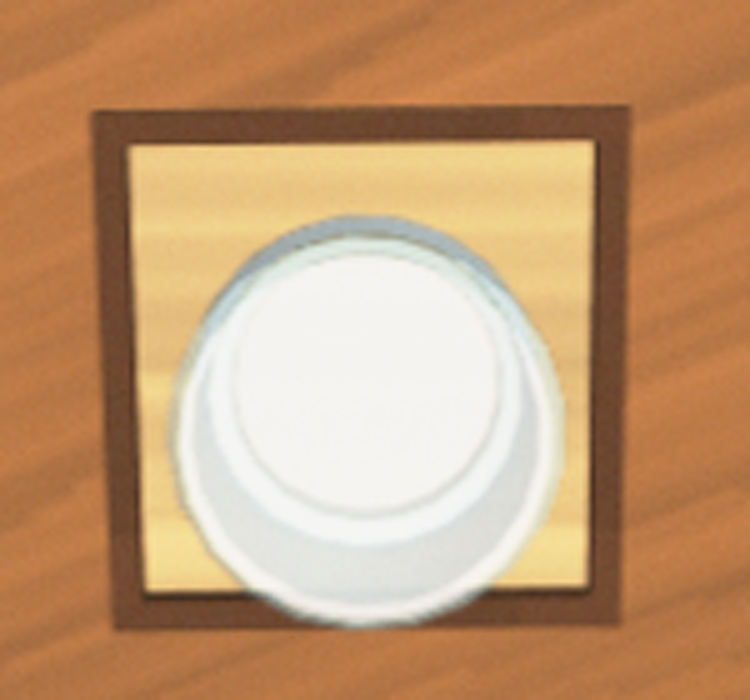

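Measured box (273..354, 182..266) matches a jar at (549.6,429.4) standing upright on the tray floor. Next, the small jar at about (669,58), passing clear of the bottle.

```bash
python3 -m creep '[[[0,-40,0],0,1],[[0,-55,0],0,1],[[0,-60,0],0,1],[[0,-60,0],0,1],[[10,-60,0],0,1],[[40,-45,0],0,1],[[40,-35,0],0,1],[[20,-10,0],0,1],[[0,0,0],0,1]]'; python3 - <<'E'
from h import *
W=robot.get_image('wrist');save(W,'w9.png');S=robot.get_image('side');print(robot.get_obs()['tool_pos'])
np.save('w9.npy',W,allow_pickle=True)
for t,sd in (('jar_small_mid',None),('jug_mid',None),('strainer_mid',None)):
    r=robot.pinpoint(W,t);s=robot.pinpoint(S,t)
    for q in r: print(t,q['xy'],q['confidence'],atz(W,q['xy'],57).round(1))
    if r and s: print(tri([(W,r[0]['xy']),(S,s[0]['xy'])]))
E
```

```text
time: 15.32
tool_pos: [659.8, 63.4, 183.3]
eef_rot: [-179.9, 0.0, 67.5]
wrist_force: [-1.1, -0.5, -0.5]
grip_width: 94.8
[658.68639941  64.85944952 184.18460175]
jar_small_mid [310.9, 239.7] 0.74 [666.8  56.7  57. ]
(array([664.50776858,  59.27880015,  73.8836173 ]), [1.414685292676912, 1.4146852926768072])
jug_mid [54.9, 103.6] 0.87 [495.7 -81.2  57. ]
(array([501.22634067, -72.20924553,  75.30786843]), [0.3412692895084568, 0.3412692895084322])
strainer_mid [232.6, 44.6] 0.67 [509.3  60.2  57. ]
(array([509.04047791,  59.04074101,  60.6005881 ]), [1.8784901224131219, 1.87849012241306])
```

View pics/w9.png

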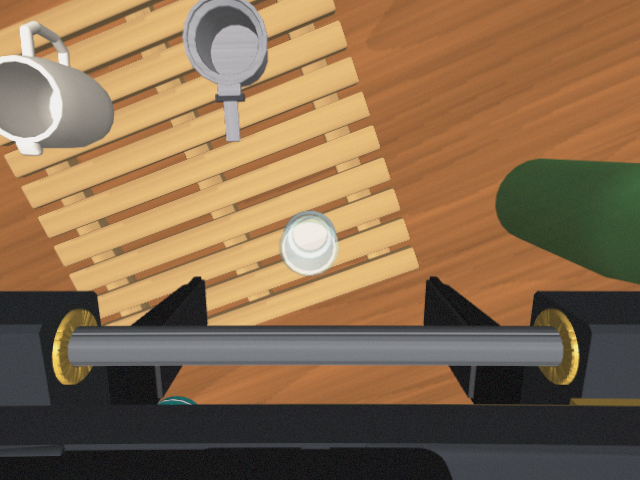

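The small jar is at (309,243) in this view, with the bottle clear on the right. I descend on it.

```bash
python3 -m creep '[[[9,-7,-16],0,1],[[0,0,-40],0,1],[[0,0,-40],0,1],[[0,0,-25],0,1],[[0,0,-12],0,1],[[0,0,-3],0,1],[[0,0,0],0,0.7],[[0,0,0],0,0.4],[[0,0,0],0,0],[[0,0,0],0,0],[[0,0,0],0,0]]' 15; python3 - <<'E'
from h import *
W=robot.get_image('wrist');save(W,'w10.png');o=robot.get_obs();print(o['tool_pos'],o['wrist_force'],o['grip_width'])
E
```

```text
time: 17.1
tool_pos: [668.7, 57.4, 49.4]
eef_rot: [180.0, -0.0, 67.6]
wrist_force: [-0.5, 0.7, 0.7]
grip_width: 50.4
[668.64903174  57.42775653  49.34150729] [-0.07326515 -0.08871012  1.03060791] 46.55969221930281
```

View pics/w10.png

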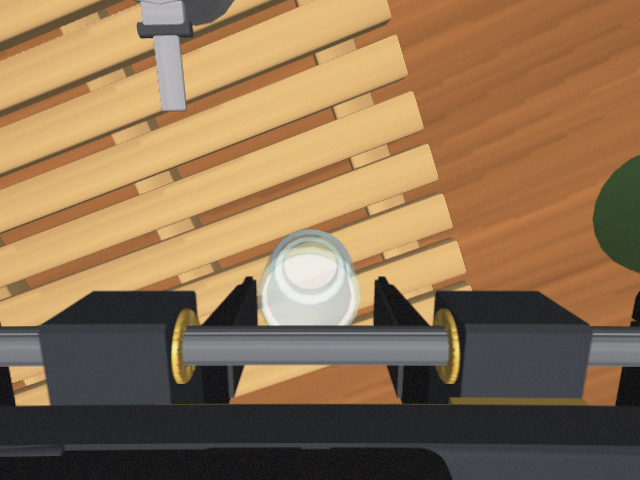

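```bash
python3 -m creep '[[[0,0,0],0,0],[[0,0,0],0,0],[[0,0,0],0,0]]' 18; python3 -m creep '[[[0,0,3],0,0],[[0,0,10],0,0],[[0,0,20],0,0],[[0,0,40],0,0],[[0,0,50],0,0],[[0,0,20],0,0],[[0,0,0],0,0]]'; python3 - <<'E'
from h import *
W=robot.get_image('wrist');save(W,'w11.png');S=robot.get_image('side')
T=robot.get_image('top');print(robot.get_obs()['wrist_force'])
for p in (S,T):
  for t in ('tray_small','dish'):
    print(t,[(np.round(q['xy'],1).tolist(),round(q['confidence'],2),atz(p,q['xy'],0).round(1).tolist()) for q in robot.pinpoint(p,t)])
E
```

```text
time: 17.52
tool_pos: [668.8, 57.4, 49.5]
eef_rot: [180.0, -0.0, 67.6]
wrist_force: [-0.4, -2.1, 3.6]
grip_width: 39.2
time: 18.4
tool_pos: [669.1, 57.5, 194.2]
eef_rot: [179.8, -0.1, 67.6]
wrist_force: [-1.1, 0.2, -1.3]
grip_width: 38.9
[-0.41747842  0.16000942 -1.12045927]
tray_small []
dish []
tray_small [([460.4, 271.7], 0.84, [547.4, -389.2, 0.0])]
dish [([427.5, 314.8], 0.62, [432.9, -295.7, 0.0])]
```

View pics/w11.png

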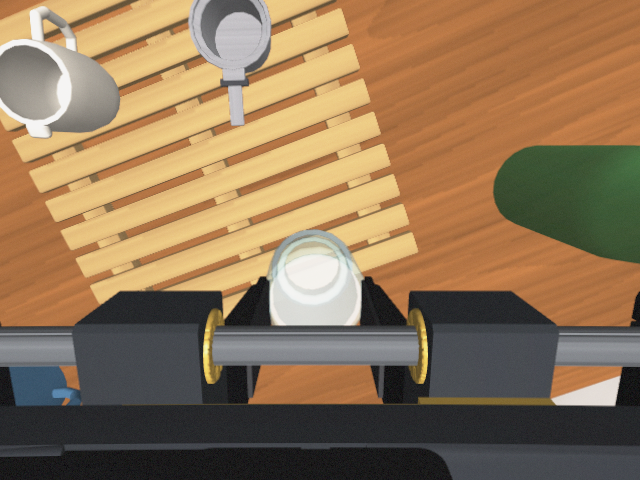

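The width reads 39 mm, not 46, so I'll check whether the jar is gripped off-centre.

```bash
python3 - <<'E'
from h import *
W=robot.get_image('wrist');o=robot.get_obs();x,y,z=o['tool_pos'];print(o['tool_pos'],o['grip_width'])
f=z-20
for n,h in (('foot',f),('top',f+60)):
    P=np.array([proj(W,(x+23*np.cos(a),y+23*np.sin(a),h)) for a in np.linspace(0,6.28,60)]);print(n,P.min(0).round(),P.max(0).round())
save(W,'w11c.png',(230,210,400,410),4)
S=robot.get_image('side');save(S,'s11.png',(200,80,440,300),3)
for h in (f,f+60):print(proj(S,(x,y,h)))
E
```

```text
[668.46155266  57.40772699 191.44154956] 38.879918952544024
foot [275. 225.] [356. 303.]
top [261. 252.] [369. 354.]
[279.13453088 206.23379403]
[276.91271991 184.34399148]
```

View pics/w11c.png

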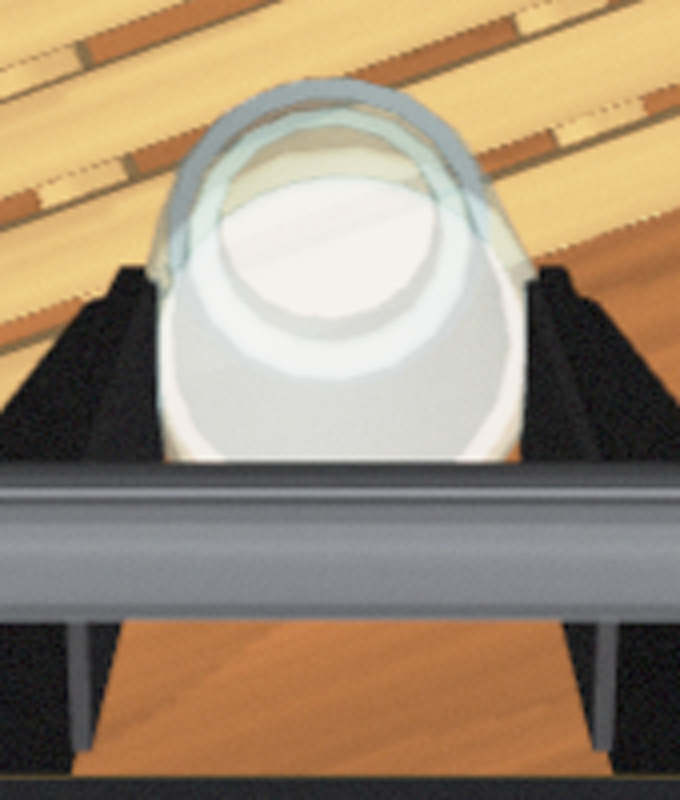

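View pics/s11.png

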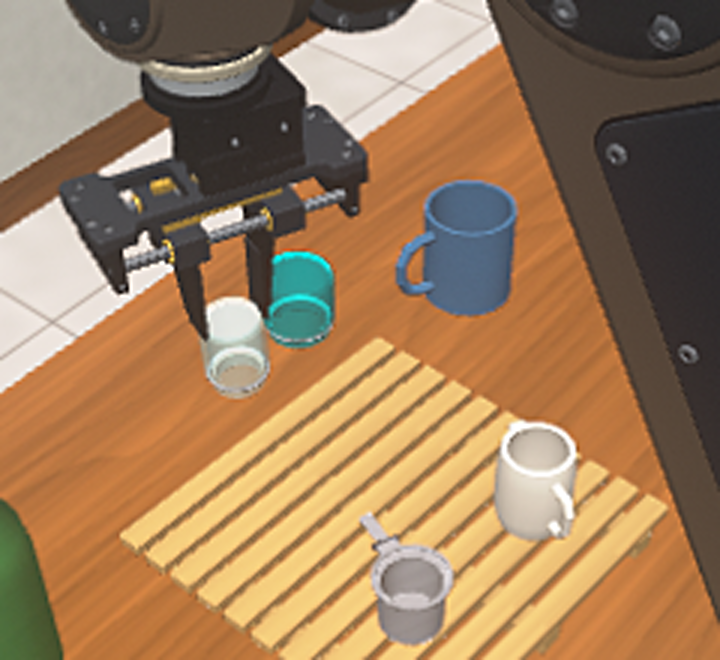

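The glass is centred (within about 3 mm) and the pads simply sink into it, so I'll ease the force. Then I go on to the small tray.

```bash
python3 -m creep '[[[-5,-30,0],0,0],[[-10,-50,0],0,0],[[-10,-55,0],0,0],[[-10,-58,0],0,0],[[-10,-58,0],0,0],[[-10,-58,0],0,0],[[-10,-50,0],0,0],[[-3,-28,0],0,0],[[0,0,0],0,0]]' 12; python3 - <<'E'
from h import *
W=robot.get_image('wrist');save(W,'w12.png');np.save('w12.npy',W,allow_pickle=True)
for t in ('tray_small','dish'):
    print(t,[(np.round(q['xy'],1).tolist(),round(q['confidence'],2),atz(W,q['xy'],0).round(1).tolist()) for q in robot.pinpoint(W,t)])
for q in robot.regions_of(W,'dish'):
    ct=max(cv2.findContours(q['region'].astype(np.uint8),0,1)[0],key=cv2.contourArea);e=cv2.fitEllipse(ct);print('dish',q['confidence'],e,atz(W,e[0],9).round(1))
E
```

```text
time: 19.98
tool_pos: [600.3, -331.0, 191.7]
eef_rot: [-180.0, -0.0, 67.4]
wrist_force: [-0.1, 0.8, -0.8]
grip_width: 39.3
tray_small [([234.3, 190.6], 0.89, [548.5, -393.0, 0.0])]
dish [([281.2, 17.6], 0.61, [429.3, -291.6, 0.0])]
dish 0.96 ((281.7135925292969, 29.561458587646484), (73.35572052001953, 105.86454010009766), 91.10746765136719) [ 440.3 -295.2    9. ]
```

View pics/w12.png

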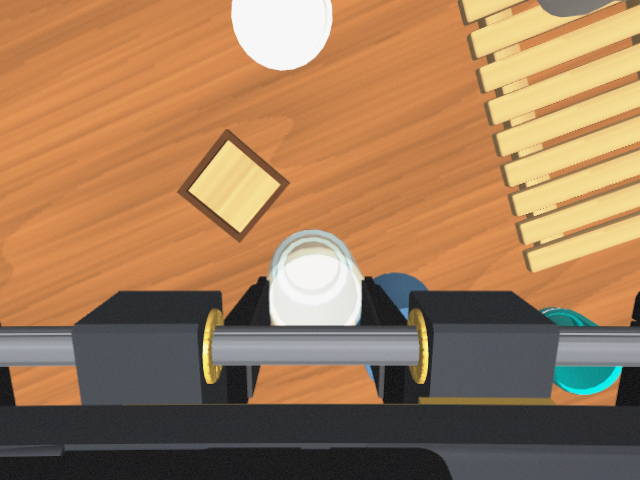

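The small tray's corners are at (228,130), (289,184), (239,242) and (178,191). The dish is at the top, (282,17), and the mug and turquoise jar are clear.

```bash
python3 - <<'E'
from h import *
W=np.load('w12.npy',allow_pickle=True).item()
C=np.array([atz(W,q,13) for q in [(228,129.5),(289.5,183),(239,242),(178,190.5)]]);print(C.round(1).tolist(),C.mean(0).round(1),[np.linalg.norm(C[i]-C[(i+1)%4]).round(1) for i in range(4)])
S=robot.get_image('side');T=robot.get_image('top');print(robot.get_obs()['tool_pos'])
print(atz(T,(462.4,272.3),9).round(1))
E
```

```text
[[497.0, -372.1, 13.0], [561.4, -340.3, 13.0], [594.1, -406.8, 13.0], [528.3, -438.0, 13.0]] [ 545.2 -389.3   13. ] [np.float64(71.8), np.float64(74.2), np.float64(72.8), np.float64(73.0)]
[ 601.12153617 -328.29620461  192.41099936]
[ 544.4 -392.2    9. ]
```

```bash
python3 -m creep '[[[-25,-30,-10],0,0],[[-30,-32,-30],0,0],[[0,0,-40],0,0],[[0,0,-30],0,0],[[0,0,-10],0,0],[[0,0,0],0,0],[[0,0,0],0,0]]'; python3 - <<'E'
from h import *
W=robot.get_image('wrist');save(W,'w13.png');o=robot.get_obs();x,y,z=o['tool_pos'];print(o['tool_pos'],o['grip_width'])
c=np.array([545.5,-390])
print(proj(W,(545.5,-390,5)),proj(W,(x,y,5)))
E
```

```text
time: 21.15
tool_pos: [546.4, -391.8, 73.7]
eef_rot: [179.9, 0.0, 67.6]
wrist_force: [0.4, -0.5, -0.2]
grip_width: 39.3
[ 546.28857442 -391.78259892   73.68573759] 39.177214856100925
[316.95300035 242.6876834 ] [314.97514795 244.69904182]
```

View pics/w13.png

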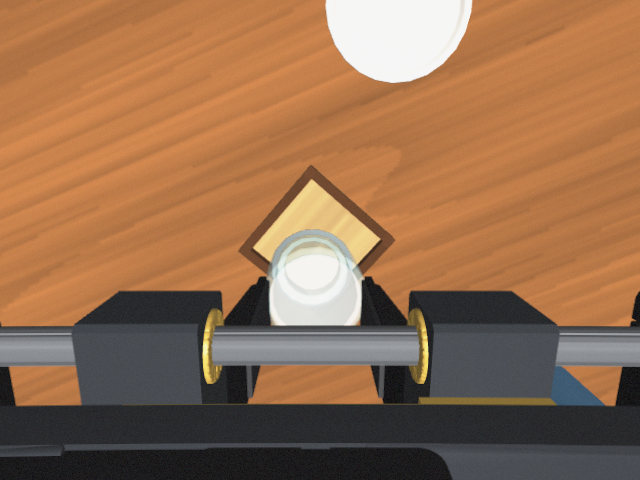

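```bash
python3 - <<'E'
from h import *
W=robot.get_image('wrist');L,R,T=[atz(W,q,13) for q in ((238.5,249),(395,240),(311,164.5))]
print((L+R)/2,np.linalg.norm(L-R),np.linalg.norm(L-T),np.linalg.norm(R-T))
S=robot.get_image('side');save(S,'s13.png')
E
```

```text
[ 544.70440596 -390.08285052   13.        ] 103.67307980585889 73.15869385043159 73.79547106092747
```

View pics/s13.png

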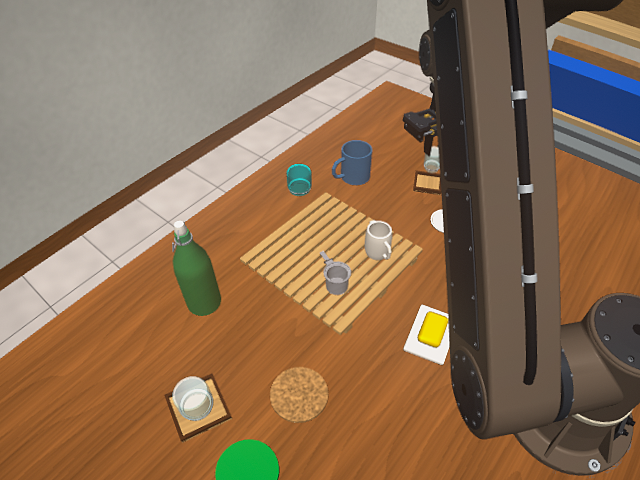

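The tray centre is at (545,-390), so I correct slightly and lower.

```bash
python3 -m creep '[[[-1.5,2,-15],0,0],[[0,0,-15],0,0],[[0,0,-8],0,0],[[0,0,-3],0,0],[[0,0,-2],0,0],[[0,0,0],0,0]]'|grep -E 'pos|force'; python3 -m creep '[[[0,0,-1],0,0],[[0,0,-1],0,0],[[0,0,0],0,0]]'|grep -E 'pos|force';python3 -m creep '[[[0,0,-1],0,0],[[0,0,0],0,0]]'|grep -E 'pos|force'
```

```text
tool_pos: [544.2, -389.7, 29.4]
wrist_force: [0.1, -0.3, -0.8]
tool_pos: [544.1, -389.6, 27.3]
wrist_force: [0.8, 0.4, 0.2]
tool_pos: [544.1, -389.5, 26.2]
wrist_force: [-0.3, 0.1, -1.0]
```

```bash
python3 -m creep '[[[0,0,-1],0,0],[[0,0,0],0,0]]'|grep -E 'pos|force'; python3 -m creep '[[[0,0,-1],0,0],[[0,0,0],0,0]]'|grep -E 'pos|force';python3 -m creep '[[[0,0,-1],0,0],[[0,0,0],0,0]]'|grep -E 'pos|force'
```

```text
tool_pos: [544.1, -389.6, 25.2]
wrist_force: [0.0, 0.3, -0.7]
tool_pos: [544.3, -389.7, 24.6]
wrist_force: [-0.6, -0.3, 2.9]
tool_pos: [544.6, -390.2, 24.3]
wrist_force: [-1.2, -0.5, 8.9]
```

Contact at 24.7. I'll unload, open gradually and rise.

```bash
python3 -m creep '[[[0,0,1.5],0,0],[[0,0,0],0,0.5],[[0,0,0],0,0.6],[[0,0,0],0,0.8],[[0,0,0],0,1],[[0,0,0],0,1]]'; python3 -m creep '[[[0,0,8],0,1],[[0,0,30],0,1],[[0,0,50],0,1],[[0,0,50],0,1],[[0,0,25],0,1]]'; python3 - <<'E'
from h import *
W=robot.get_image('wrist');save(W,'w14.png')
for n,h in (('foot',5),('top',65)):
    P=np.array([proj(W,(544.3+23*np.cos(a),-390+23*np.sin(a),h)) for a in np.linspace(0,6.28,60)]);print(n,P.min(0).round(),P.max(0).round())
for q in robot.regions_of(W,'jar_small_mid')[:2]:
    ct=max(cv2.findContours(q['region'].astype(np.uint8),0,1)[0],key=cv2.contourArea);print('jar',q['confidence'],cv2.boundingRect(ct))
for q in robot.regions_of(W,'dish'):
    ct=max(cv2.findContours(q['region'].astype(np.uint8),0,1)[0],key=cv2.contourArea);e=cv2.fitEllipse(ct);print('dish',q['confidence'],e,atz(W,e[0],9).round(1))
E
```

```text
time: 24.18
tool_pos: [544.1, -389.6, 24.7]
eef_rot: [-180.0, -0.0, 67.6]
wrist_force: [0.6, 0.7, -0.2]
grip_width: 81.5
time: 24.8
tool_pos: [544.7, -390.0, 191.6]
eef_rot: [179.8, 0.1, 67.6]
wrist_force: [-0.1, 0.5, -0.7]
grip_width: 94.9
foot [291. 191.] [339. 239.]
top [287. 199.] [343. 255.]
jar 0.67 (287, 192, 54, 59)
jar 0.21 (322, 0, 98, 105)
dish 0.83 ((370.4963684082031, 50.48691177368164), (96.8365707397461, 106.82154083251953), 10.53587818145752) [ 429.6 -291.1    9. ]
```

View pics/w14.png

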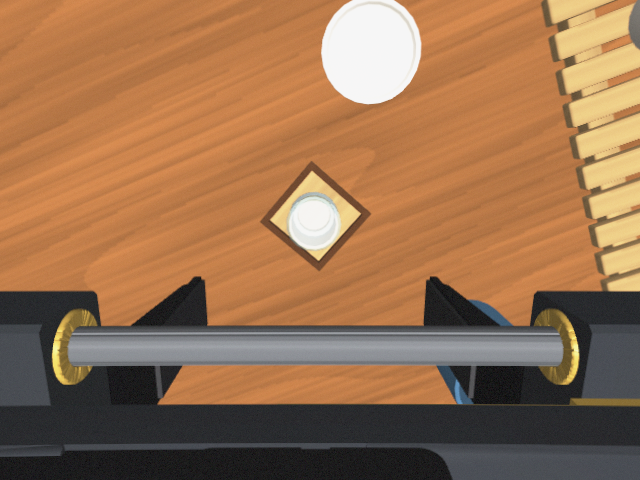

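The small jar stands upright, centred in its tray, and the dish measures (429.6,-291.1). On to the jug.

```bash
python3 -m creep '[[[-2,30,0],-0.2,1],[[-4,50,0],-0.2,1],[[-4,58,0],0,1],[[-4,58,0],0,1],[[-4,52,0],0,1],[[-2,30,0],0,1],[[0,10,0],0,1],[[0,0,0],0,1]]'; python3 - <<'E'
from h import *
W=robot.get_image('wrist');save(W,'w15.png');S=robot.get_image('side');np.save('w15.npy',W,allow_pickle=True)
for t in ('jug_mid','strainer_mid'):
    r=robot.pinpoint(W,t);s=robot.pinpoint(S,t)
    for q in r: print(t,q['xy'],q['confidence'],atz(W,q['xy'],65 if t[0]=='j' else 53).round(1))
    if r and s: print(tri([(W,r[0]['xy']),(S,s[0]['xy'])]))
E
```

```text
time: 25.95
tool_pos: [524.1, -101.6, 187.2]
eef_rot: [-180.0, 0.0, 64.4]
wrist_force: [-0.7, -0.9, -0.5]
grip_width: 95.2
jug_mid [331.6, 186.4] 0.87 [498.4 -74.8  65. ]
(array([500.8518012 , -72.82781027,  81.94267622]), [4.5731419853264805, 4.573141985326652])
strainer_mid [496.1, 119.9] 0.85 [508.6  62.8  53. ]
strainer_mid [93.1, 212.9] 0.48 [ 434.6 -261.4   53. ]
(array([508.24441373,  60.01271069,  60.73943862]), [0.641038226177277, 0.6410382261774827])
```

View pics/w15.png

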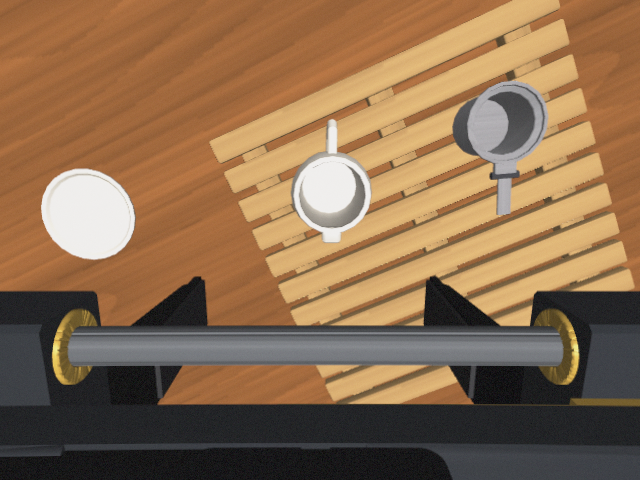

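```bash
python3 - <<'E'
from h import *
W=np.load('w15.npy',allow_pickle=True).item()
print(robot.get_obs()['tool_pos'])
print('rim jug',atz(W,(332,193.5),103).round(1),'r',np.linalg.norm(atz(W,(291.5,193),103)-atz(W,(371,193),103)),'foot',atz(W,(329,187),34).round(1))
a=atz(W,(332,122),95)-atz(W,(331.5,238),100);print(np.degrees(np.arctan2(a[1],a[0])))
c=atz(W,(508,122),79);h=atz(W,(504,213),79);a=h-c;print('str',c.round(1),np.degrees(np.arctan2(a[1],a[0])),np.linalg.norm(a))
W9=np.load('w9.npy',allow_pickle=True).item()
c=atz(W9,(226,43),79);h=atz(W9,(233,141),79);a=h-c;print('str',c.round(1),np.degrees(np.arctan2(a[1],a[0])),np.linalg.norm(a))
E
```

```text
[ 524.13627142 -102.3669726   187.56863288]
rim jug [499.1 -76.5 103. ] r 55.52560322690553 foot [501.1 -77.2  34. ]
154.5546279215068
str [510.4  59.7  79. ] -21.758091210010807 66.49053914788311
str [512.6  58.4  79. ] -21.154397651472532 64.87993406691841
```

The jug is at (499.5,-76.5) with its handle at 154.5°, so the jaws (64.4°) are already square to it.

```bash
python3 -m creep '[[[-24.5,26,-10],0,1],[[0,0,-35],0,1],[[0,0,-45],0,1],[[0,0,-30],0,1],[[0,0,-15],0,1],[[0,0,-4],0,1],[[0,0,0],0,0.8],[[0,0,0],0,0.6],[[0,0,0],0,0],[[0,0,0],0,0],[[0,0,0],0,0],[[0,0,0],0,0]]' 18; python3 - <<'E'
from h import *
W=robot.get_image('wrist');save(W,'w16.png');o=robot.get_obs();print(o['tool_pos'],o['wrist_force'],o['grip_width'])
E
```

```text
time: 27.75
tool_pos: [499.8, -75.7, 49.0]
eef_rot: [180.0, -0.0, 64.4]
wrist_force: [-0.4, -1.1, 5.8]
grip_width: 58.2
[499.82756951 -75.6700565   49.01085231] [-0.61425193 -0.04370823  4.8691686 ] 57.64561082267856
```

View pics/w16.png

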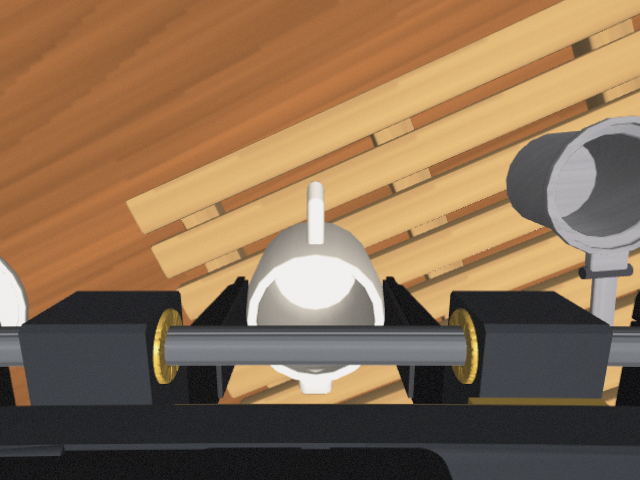

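The jug is gripped with its handle straight at (316,200). I'll lift it and carry it towards the cork mat.

```bash
python3 -m creep '[[[0,0,0],0,0],[[0,0,3],0,0],[[0,0,15],0,0],[[0,0,35],0,0],[[0,0,45],0,0],[[0,0,40],0,0],[[-5,20,0],0,0],[[-10,45,0],0,0],[[-12,55,0],0,0],[[-12,58,0],0,0],[[-12,52,0],0,0],[[-5,30,0],0,0]]'; python3 -m creep '[[[0,10,0],0,0],[[0,0,0],0,0]]'; python3 - <<'E'
from h import *
W=robot.get_image('wrist');save(W,'w17.png');S=robot.get_image('side');save(S,'s17.png');np.save('w17.npy',W,allow_pickle=True)
print(robot.get_obs()['wrist_force'])
for p in (W,S):
  for q in robot.regions_of(p,'cork_mat'):
    ct=max(cv2.findContours(q['region'].astype(np.uint8),0,1)[0],key=cv2.contourArea);e=cv2.fitEllipse(ct);print('cork',q['confidence'],e,atz(p,e[0],9).round(1))
E
```

```text
time: 29.3
tool_pos: [441.5, 186.9, 186.1]
eef_rot: [-179.9, 0.0, 64.5]
wrist_force: [0.6, 0.4, -1.1]
grip_width: 57.7
time: 29.55
tool_pos: [443.2, 194.6, 186.3]
eef_rot: [-180.0, 0.0, 64.4]
wrist_force: [-0.2, -0.5, -1.4]
grip_width: 58.3
[-0.27843302 -0.65839804 -1.61555292]
cork 0.64 ((398.4344482421875, 148.11029052734375), (119.54800415039062, 125.3415756225586), 30.38770866394043) [418.2 289.5   9. ]
cork 0.64 ((565.6289672851562, 46.19509506225586), (109.56159973144531, 147.1849365234375), 76.4559097290039) [402.4 448.    9. ]
cork 0.64 ((247.5025634765625, 461.9119567871094), (42.23609924316406, 68.12557983398438), 88.14529418945312) [405.  443.7   9. ]
cork 0.63 ((298.4502868652344, 394.6302795410156), (54.31641387939453, 57.74842834472656), 80.96766662597656) [418.9 293.4   9. ]
cork 0.39 ((428.4776611328125, 183.8212127685547), (20.912538528442383, 29.27165985107422), 89.04454803466797) [ 539.5 -381.3    9. ]
```

View pics/w17.png

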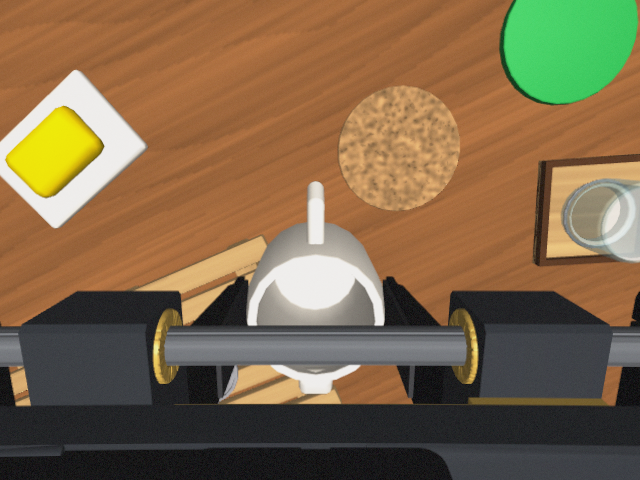

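View pics/s17.png

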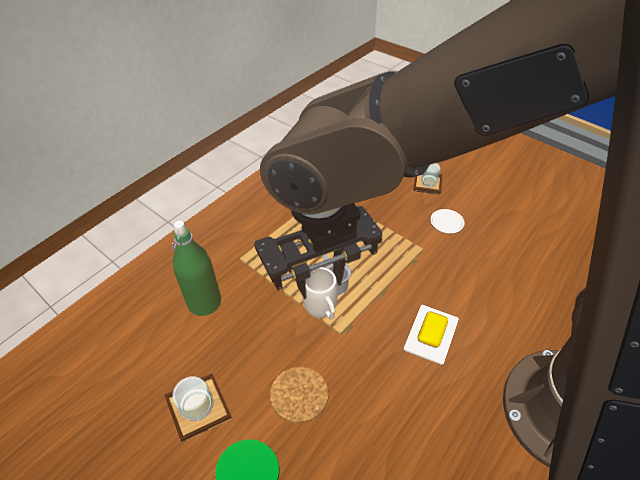

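The cork mat centre is at (418.3,290) from four agreeing views. I move over it and descend.

```bash
python3 -m creep '[[[-8,30,0],0,0],[[-10,40,-20],0,0],[[-7,25.5,-30],0,0],[[0,0,-40],0,0],[[0,0,-30],0,0],[[0,0,-15],0,0],[[0,0,-5],0,0],[[0,0,0],0,0]]'; python3 - <<'E'
from h import *
W=robot.get_image('wrist');save(W,'w18.png')
o=robot.get_obs();print(o['tool_pos'],o['grip_width'])
for q in robot.regions_of(W,'cork_mat')[:2]:
    ct=max(cv2.findContours(q['region'].astype(np.uint8),0,1)[0],key=cv2.contourArea);print(q['confidence'],cv2.boundingRect(ct))
P=np.array([proj(W,(418.3+55*np.cos(a),290.3+55*np.sin(a),10)) for a in np.linspace(0,6.28,60)]);print(P.min(0).round(),P.max(0).round())
E
```

```text
time: 30.75
tool_pos: [419.1, 289.9, 47.3]
eef_rot: [180.0, -0.0, 64.3]
wrist_force: [0.0, -0.1, -0.6]
grip_width: 57.7
[419.19016753 289.98098606  47.55286255] 57.54517623105969
0.65 (224, 167, 180, 117)
0.62 (458, 0, 182, 195)
[224. 163.] [406. 339.]
```

View pics/w18.png

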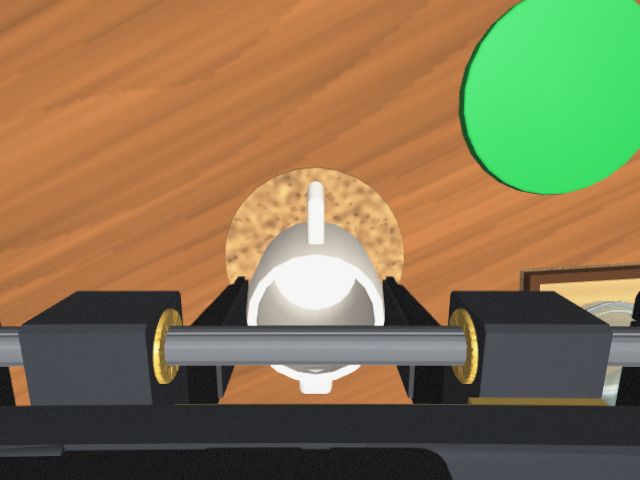

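The mat's edges at x 225–404 and y 167 agree with the estimate within 2 mm. I lower onto it.

```bash
python3 -m creep '[[[0,0,-6],0,0],[[0,0,-5],0,0],[[0,0,-3],0,0],[[0,0,-1],0,0],[[0,0,0],0,0]]'|grep -E 'pos|force'; python3 -m creep '[[[0,0,-1],0,0],[[0,0,0],0,0]]'|grep -E 'pos|force';python3 -m creep '[[[0,0,-1],0,0],[[0,0,0],0,0]]'|grep -E 'pos|force'
```

```text
tool_pos: [418.6, 289.9, 31.7]
wrist_force: [-0.1, -0.3, -1.4]
tool_pos: [418.7, 289.9, 30.8]
wrist_force: [-1.0, -0.6, -2.0]
tool_pos: [418.6, 289.9, 29.7]
wrist_force: [-0.6, 0.1, -1.8]
```

```bash
python3 -m creep '[[[0,0,-1],0,0],[[0,0,0],0,0]]'|grep -E 'pos|force'; python3 -m creep '[[[0,0,-1],0,0],[[0,0,0],0,0]]'|grep -E 'pos|force'
```

```text
tool_pos: [418.8, 289.9, 29.0]
wrist_force: [-1.2, -1.7, 3.6]
tool_pos: [418.7, 289.7, 28.8]
wrist_force: [-3.4, -3.6, 16.1]
```

```bash
python3 -m creep '[[[0,0,1.5],0,0],[[0,0,0],0,0.65],[[0,0,0],0,0.75],[[0,0,0],0,0.9],[[0,0,0],0,1],[[0,0,0],0,1]]'; python3 -m creep '[[[0,0,8],0,1],[[0,0,30],0,1],[[0,0,50],0,1],[[0,0,50],0,1],[[0,0,25],0,1]]'; python3 - <<'E'
from h import *
W=robot.get_image('wrist');save(W,'w19.png')
for q in robot.regions_of(W,'cork_mat')[:2]:
    ct=max(cv2.findContours(q['region'].astype(np.uint8),0,1)[0],key=cv2.contourArea);h=cv2.convexHull(ct);e=cv2.fitEllipse(h);print(e,atz(W,e[0],10).round(1))
for q in robot.pinpoint(W,'jug_mid'): print(q['xy'],q['confidence'],atz(W,q['xy'],47).round(1))
E
```

```text
time: 33.22
tool_pos: [418.7, 289.9, 29.2]
eef_rot: [180.0, -0.0, 64.4]
wrist_force: [0.4, -0.0, 0.8]
grip_width: 93.2
time: 33.85
tool_pos: [419.1, 290.2, 195.5]
eef_rot: [179.9, -0.2, 64.4]
wrist_force: [-0.8, -0.0, -0.4]
grip_width: 94.9
((313.8773498535156, 215.1965789794922), (113.5921401977539, 115.33375549316406), 127.00586700439453) [418.1 290.1  10. ]
((465.40985107421875, 112.37240600585938), (119.46875, 131.8497314453125), 36.00849533081055) [393. 453.  10.]
[313.8, 222.3] 0.67 [418.1 290.   47. ]
```

View pics/w19.png

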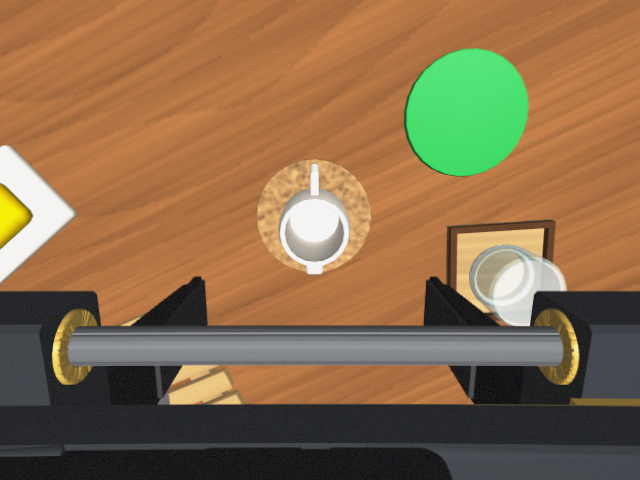

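The jug is centred on the cork (both at (418,290)). Now the strainer.

```bash
python3 -m creep '[[[12,-25,0],0.25,1],[[22,-50,0],0.25,1],[[24,-55,0],0,1],[[24,-55,0],0,1],[[18,-42,0],0,1],[[8,-20,0],0,1],[[0,0,0],0,1],[[0,0,0],0,1]]'; python3 - <<'E'
from h import *
W=robot.get_image('wrist');save(W,'w20.png');S=robot.get_image('side');np.save('w20.npy',W,allow_pickle=True)
print(robot.get_obs()['tool_pos'])
t='strainer_mid'
r=robot.pinpoint(W,t);s=robot.pinpoint(S,t)
for q in r: print(t,q['xy'],q['confidence'],atz(W,q['xy'],54).round(1))
if r and s: print(tri([(W,r[0]['xy']),(S,s[0]['xy'])]))
E
```

```text
time: 35.0
tool_pos: [526.0, 43.5, 191.5]
eef_rot: [-179.9, 0.0, 68.4]
wrist_force: [0.7, 0.1, 0.3]
grip_width: 95.1
[526.18254376  43.83196418 191.94551722]
strainer_mid [325.0, 202.6] 0.85 [510.5  58.5  54. ]
(array([471.20389274,  67.88806799, 365.13707869]), [2.022330288785919, 2.0223302887858527])
```

View pics/w20.png

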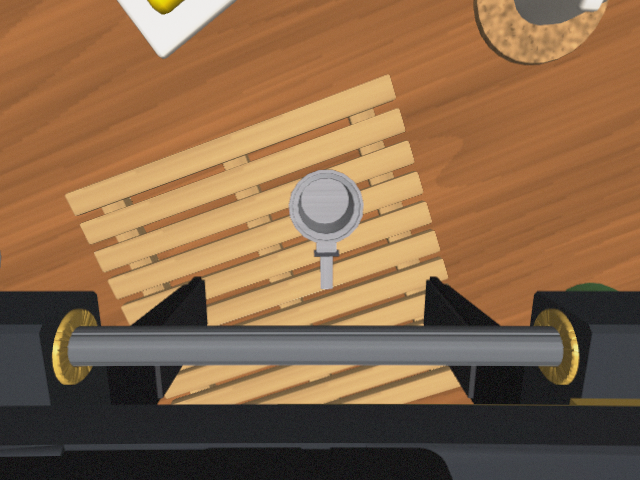

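The strainer's rim is at (326,207) and its handle lies straight down to (327,288), aligned with the jaws.

```bash
python3 - <<'E'
from h import *
W=np.load('w20.npy',allow_pickle=True).item()
print(atz(W,(326,207),79).round(1),atz(W,(325,203),32).round(1))
E
python3 -m creep '[[[-15.5,15,-10],0,1],[[0,0,-40],0,1],[[0,0,-45],0,1],[[0,0,-30],0,1],[[0,0,-15],0,1],[[0,0,-5],0,1],[[0,0,0],0,1],[[0,0,0],0,1]]' 15; python3 - <<'E'
from h import *
W=robot.get_image('wrist');save(W,'w21.png');o=robot.get_obs();print(o['tool_pos'],o['wrist_force'],o['grip_width'])
E
```

```text
[510.6  58.7  79. ] [513.7  57.8  32. ]
time: 36.2
tool_pos: [511.6, 58.0, 48.2]
eef_rot: [179.9, -0.0, 68.4]
wrist_force: [-0.2, -0.1, 0.5]
grip_width: 94.8
[511.58093608  57.95789661  48.10004241] [-0.30350354  0.12817344 -0.28394224] 95.23061591344553
```

View pics/w21.png

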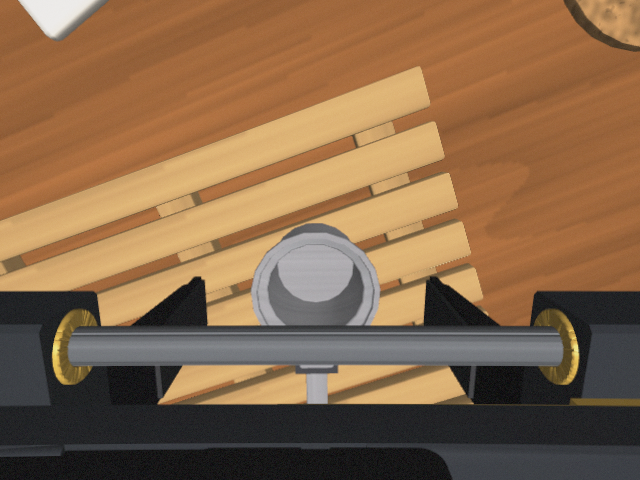

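Well centred between the fingers. I go down to TCP z 37.5 and close.

```bash
python3 -m creep '[[[0,0,-8],0,1],[[0,0,-2.5],0,1],[[0,0,0],0,0.8],[[0,0,0],0,0.6],[[0,0,0],0,0.4],[[0,0,0],0,0],[[0,0,0],0,0],[[0,0,0],0,0],[[0,0,0],0,0],[[0,0,0],0,0]]' 12; python3 - <<'E'
from h import *
W=robot.get_image('wrist');save(W,'w22.png');o=robot.get_obs();print(o['tool_pos'],o['wrist_force'],o['grip_width'])
E
```

```text
time: 37.5
tool_pos: [511.2, 57.9, 36.8]
eef_rot: [180.0, -0.0, 68.4]
wrist_force: [0.9, 0.3, 1.3]
grip_width: 56.0
[511.1981296   57.94541862  36.81186427] [-0.4967478   1.59222266  1.83487017] 55.74727800081109
```

View pics/w22.png

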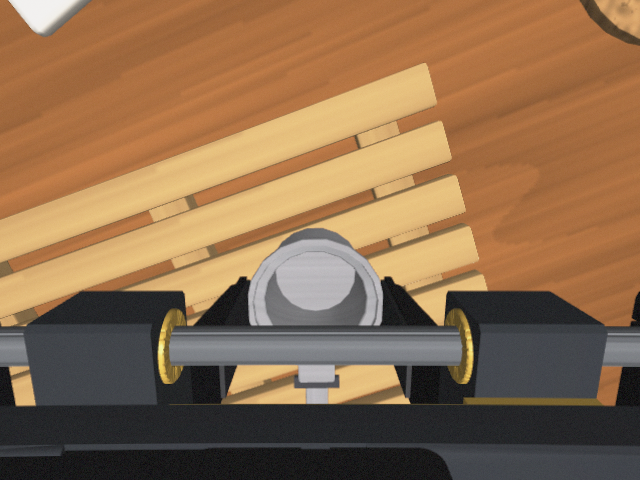

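```bash
python3 -m creep '[[[0,0,0],0,0],[[0,0,0],0,0],[[0,0,0],0,0]]' 12; python3 - <<'E'
from h import *
W=robot.get_image('wrist');save(W,'w23.png',(220,200,420,420),3.5)
E
```

```text
time: 37.92
tool_pos: [511.2, 57.9, 36.8]
eef_rot: [180.0, -0.0, 68.4]
wrist_force: [-0.1, 0.5, 1.5]
grip_width: 56.3
```

View pics/w23.png

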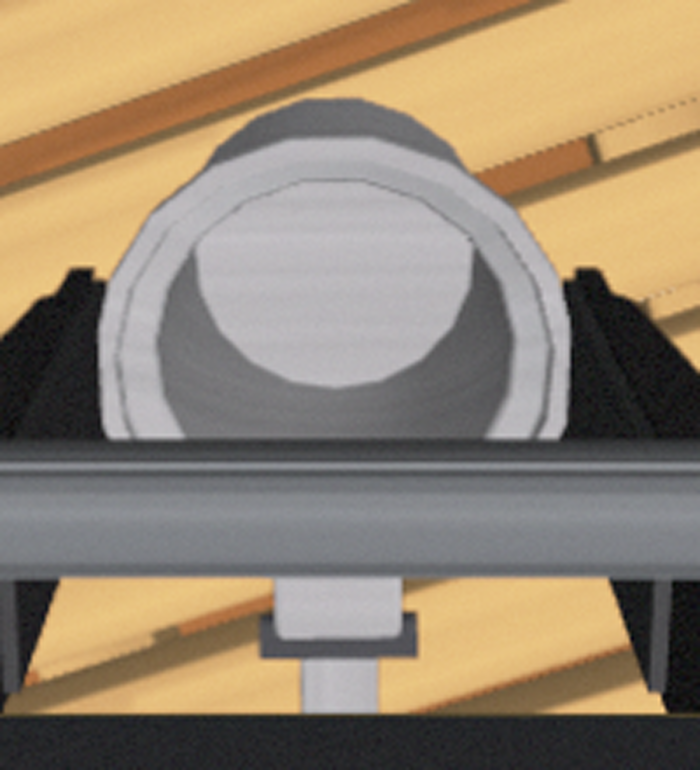

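The pads are closing on the rim (56 mm) rather than the basket. I'll reopen, go 2.3 mm lower and close again.

```bash
python3 -m creep '[[[0,0,0],0,0.75],[[0,0,0],0,0.75],[[0,0,-2.3],0,0.75],[[0,0,0],0,0.75],[[0,0,0],0,0.4],[[0,0,0],0,0],[[0,0,0],0,0],[[0,0,0],0,0],[[0,0,0],0,0]]' 12
```

```text
time: 39.1
tool_pos: [511.1, 57.9, 34.4]
eef_rot: [-180.0, -0.0, 68.4]
wrist_force: [0.9, -0.4, 0.3]
grip_width: 56.0
```

```bash
python3 -m creep '[[[0,0,0],0,0.75],[[0,0,0],0,0.75],[[0,0,-2.4],0,0.75],[[0,0,0],0,0.75],[[0,0,0],0,0.4],[[0,0,0],0,0],[[0,0,0],0,0],[[0,0,0],0,0],[[0,0,0],0,0]]' 12; python3 - <<'E'
from h import *
W=robot.get_image('wrist');save(W,'w24.png',(220,200,420,420),3.5);S=robot.get_image('side');save(S,'s24.png',(250,150,450,340),3.5)
E
```

```text
time: 40.22
tool_pos: [511.2, 57.9, 32.1]
eef_rot: [180.0, -0.0, 68.4]
wrist_force: [-0.2, -0.4, -0.9]
grip_width: 55.9
```

View pics/w24.png

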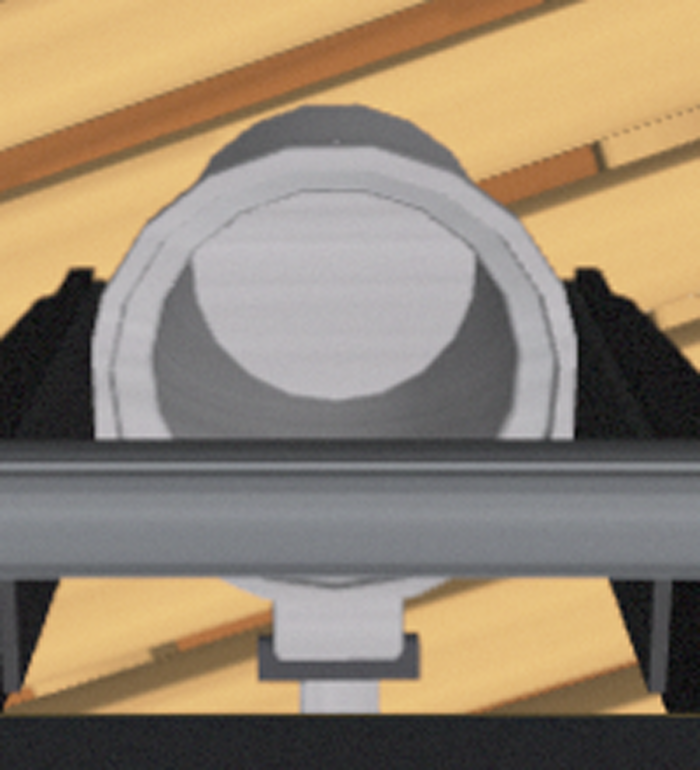

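View pics/s24.png

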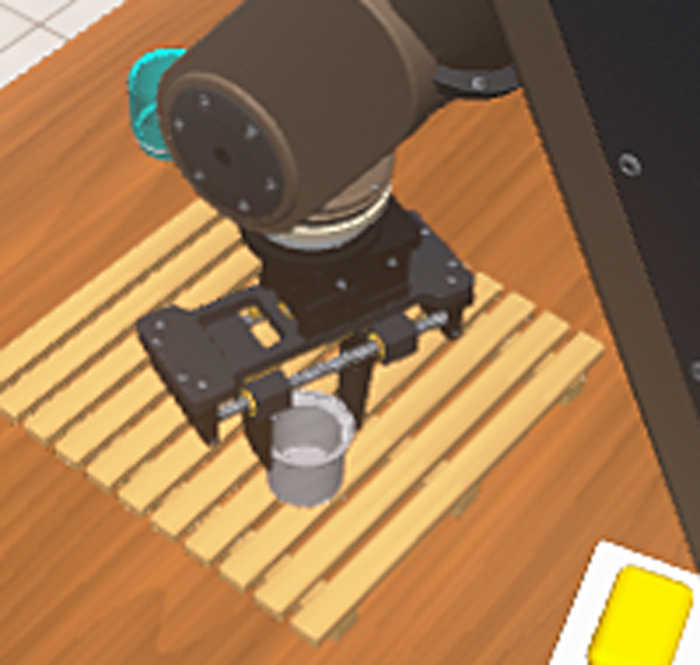

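The fingers run straight up past the pads, so the 58 mm rim always meets them first. A clean rim grip with the rim in the pads suits better, and it stays well clear of the dish. I'll reopen, rise 24 mm and grip the rim.

```bash
python3 -m creep '[[[0,0,0],0,0.85],[[0,0,0],0,0.85],[[0,0,12],0,0.85],[[0,0,12],0,0.85],[[0,0,0],0,0.5],[[0,0,0],0,0],[[0,0,0],0,0],[[0,0,0],0,0],[[0,0,0],0,0]]' 16; python3 -m creep '[[[0,0,1],0,0],[[0,0,2],0,0],[[0,0,4],0,0],[[0,0,8],0,0],[[0,0,0],0,0]]'; python3 - <<'E'
from h import *
W=robot.get_image('wrist');save(W,'w25.png');S=robot.get_image('side');save(S,'s25.png',(250,150,450,340),3.5)
E
```

```text
time: 41.45
tool_pos: [511.1, 57.9, 55.9]
eef_rot: [-180.0, 0.0, 68.4]
wrist_force: [0.4, 0.6, 0.2]
grip_width: 36.3
time: 42.08
tool_pos: [511.5, 57.9, 71.8]
eef_rot: [179.9, -0.0, 68.4]
wrist_force: [-0.4, -0.9, -0.3]
grip_width: 0.6
```

View pics/w25.png

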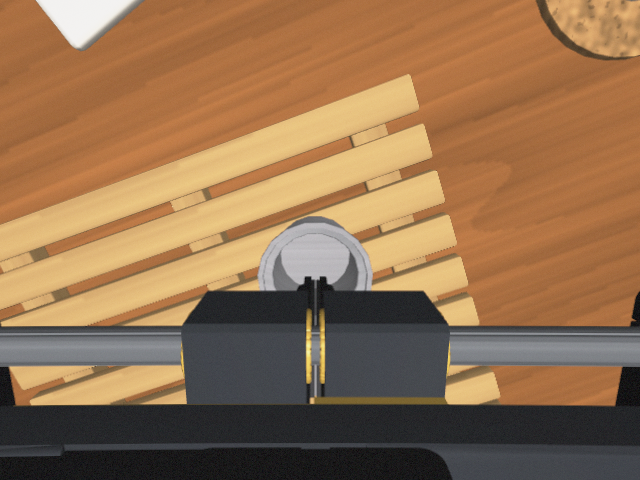

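View pics/s25.png

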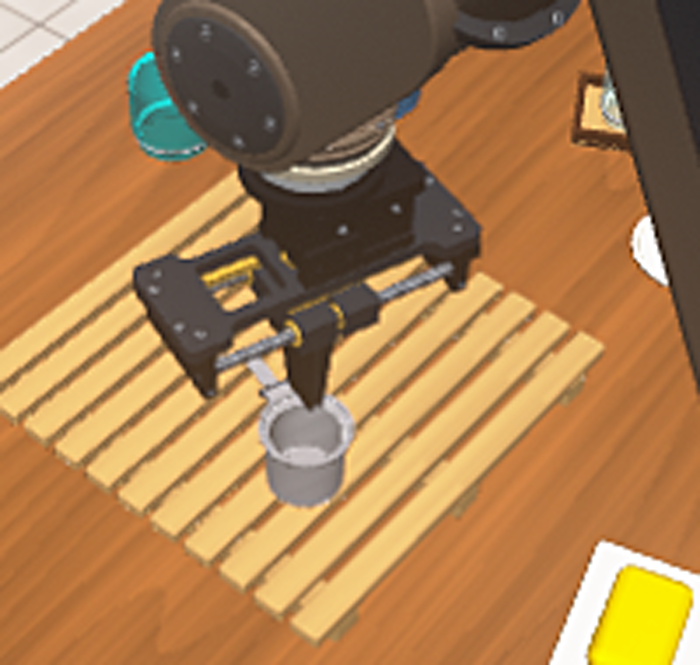

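The fingers shut on nothing at that height, yet they stopped at 56 mm lower down. Before anything else I need to measure where the strainer's rim really is.

```bash
python3 - <<'E'
from h import *
W=np.load('w20.npy',allow_pickle=True).item();W15=np.load('w15.npy',allow_pickle=True).item()
for z in (60,70,80): print(z,np.linalg.norm(atz(W,(289,207),z)-atz(W,(363,207),z)).round(1),np.linalg.norm(atz(W,(326,170),z)-atz(W,(326,244),z)).round(1), 'handle tip',np.linalg.norm(atz(W,(326,207),z)-atz(W,(327,289),z)).round(1))
for z in (60,70,80,90): print(z, atz(W,(326,207),z).round(1),atz(W15,(508,122),z).round(1))
W=robot.get_image('wrist');o=robot.get_obs();print(o['tool_pos'],o['wrist_force'])
S=robot.get_image('side');
for z in (30,55,79):print(z,proj(S,(511,58.3,z)))
E
```

```text
60 60.6 61.0 handle tip 70.9
70 58.8 59.2 handle tip 68.8
80 57.0 57.3 handle tip 66.7
60 [513.4  58.1  60. ] [513.1  67.7  60. ]
70 [511.9  58.4  70. ] [511.7  63.5  70. ]
80 [510.5  58.7  80. ] [510.3  59.2  80. ]
90 [509.1  59.   90. ] [508.8  55.   90. ]
[511.13399052  57.92504444  71.10461004] [-0.44561057  0.0660059   0.13476255]
30 [337.3265424  285.49292922]
55 [337.5054789  278.35975826]
79 [337.68285102 271.25686416]
```

The finger tip in the side view at (339,266) looks higher than the reported TCP. I'll check the reported tip height against the picture.

```bash
python3 - <<'E'
from h import *
S=robot.get_image('side');W=robot.get_image('wrist');T=robot.get_image('top');o=robot.get_obs();x,y,z=o['tool_pos'];print(o['tool_pos'],o['grip_width'])
for d in (0,10,20,30): print(d,proj(S,(x,y,z+d)).round(1),proj(W,(x,y,z+d)).round(1))
save(S,'s26.png',(300,220,380,300),9)
save(W,'w26.png',(230,200,400,420),3.5)
j=np.radians(68.4)
for sgn in (1,-1):
  for d in (0,20): print('s24',sgn,d,proj(S,(511.2+sgn*34*np.cos(j),57.9+sgn*34*np.sin(j),32.1+d)).round(1))
E
```

```text
[511.04583132  57.92777921  70.9136866 ] 0.4887230639733092
0 [337.7 273.6] [315.  275.7]
10 [337.8 270.6] [315.  281.8]
20 [337.9 267.5] [315.  288.6]
30 [337.9 264.4] [315. 296.]
s24 1 0 [323.7 291. ]
s24 1 20 [323.6 285.3]
s24 -1 0 [350.8 278.6]
s24 -1 20 [351.2 272.9]
```

View pics/s26.png

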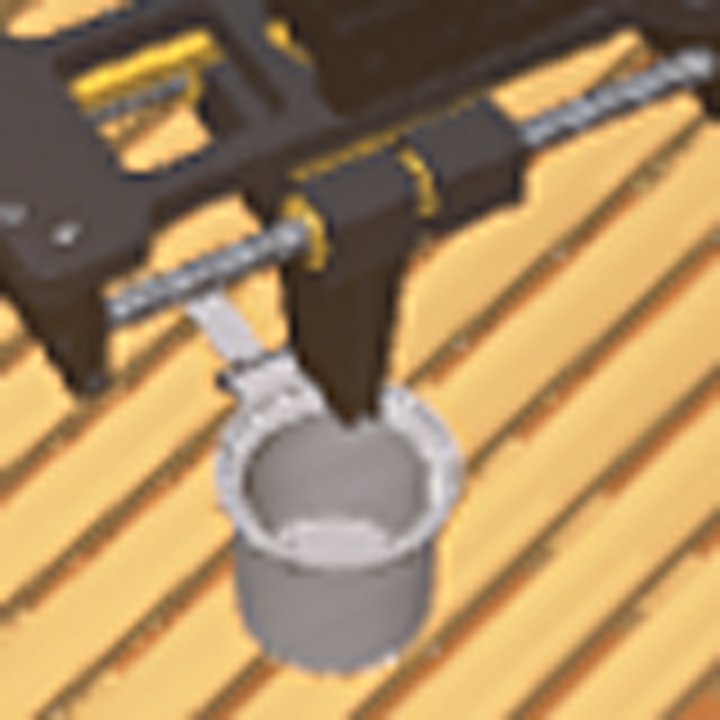

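View pics/w26.png

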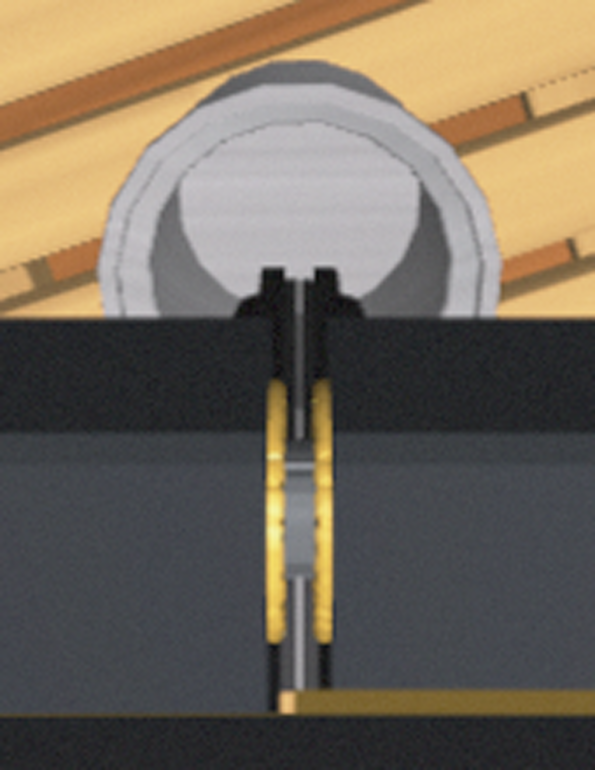

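The picture shows the tips about 24 mm above the reported TCP. That explains it: the earlier closes caught the rim, and the last one passed over it. The jars and jug were simply held higher than planned. I'll now go down so the true tips sit about 7 mm above the strainer's foot (reported z about 12.5), watching the force.

```bash
python3 -m creep '[[[0,0,0],0,1],[[0,0,0],0,1],[[0,0,0],0,1],[[0,0,0],0,1],[[0,0,0],0,1],[[0,0,0],0,1],[[0,0,0],0,1],[[0,0,0],0,1],[[0,0,-25],0,1],[[0,0,-15],0,1],[[0,0,-8],0,1],[[0,0,0],0,1]]'; python3 - <<'E'
from h import *
S=robot.get_image('side');save(S,'s27.png',(270,190,410,320),5);W=robot.get_image('wrist');save(W,'w27.png')
E
```

```text
time: 43.92
tool_pos: [511.0, 57.9, 22.7]
eef_rot: [-180.0, 0.0, 68.4]
wrist_force: [-0.1, -0.4, -0.6]
grip_width: 95.1
```

View pics/s27.png

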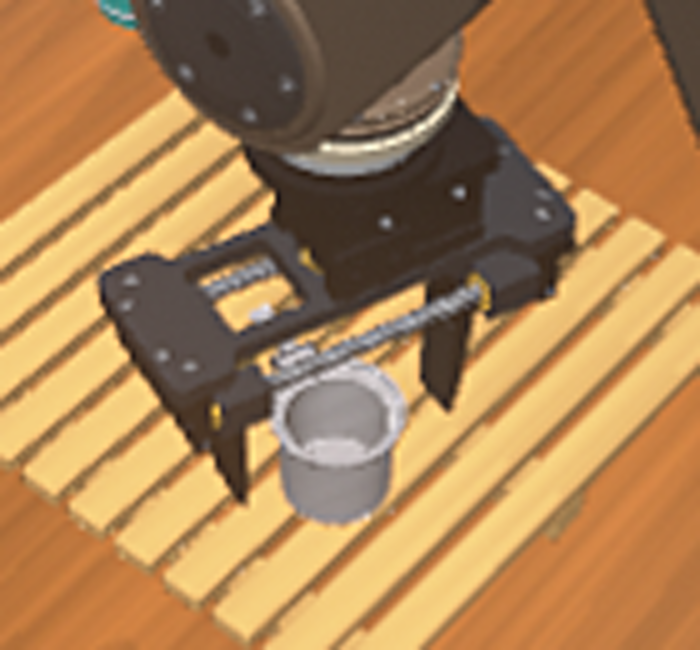

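At reported z 22.7, nominally below the rack top, the tips hang visibly above the slats with no force. That confirms the offset, and I continue.

```bash
python3 -m creep '[[[0,0,-5],0,1],[[0,0,-3],0,1],[[0,0,-1],0,1],[[0,0,0],0,1]]' 12;  python3 -m creep '[[[0,0,0],0,0.7],[[0,0,0],0,0.5],[[0,0,0],0,0.4],[[0,0,0],0,0],[[0,0,0],0,0],[[0,0,0],0,0],[[0,0,0],0,0]]' 12;python3 - <<'E'
from h import *
S=robot.get_image('side');save(S,'s28.png',(270,190,410,320),5);W=robot.get_image('wrist');save(W,'w28.png')
o=robot.get_obs();print(o['tool_pos'],o['wrist_force'],o['grip_width'])
E
```

```text
time: 44.52
tool_pos: [511.1, 57.9, 14.0]
eef_rot: [-180.0, -0.0, 68.4]
wrist_force: [0.2, 0.3, 0.7]
grip_width: 95.3
time: 45.4
tool_pos: [511.1, 57.9, 14.1]
eef_rot: [-180.0, -0.0, 68.4]
wrist_force: [0.0, -0.2, 1.0]
grip_width: 56.3
[511.17406406  57.92581354  14.09339962] [0.2293127  0.38810199 0.04856745] 56.119220846414116
```

View pics/w28.png

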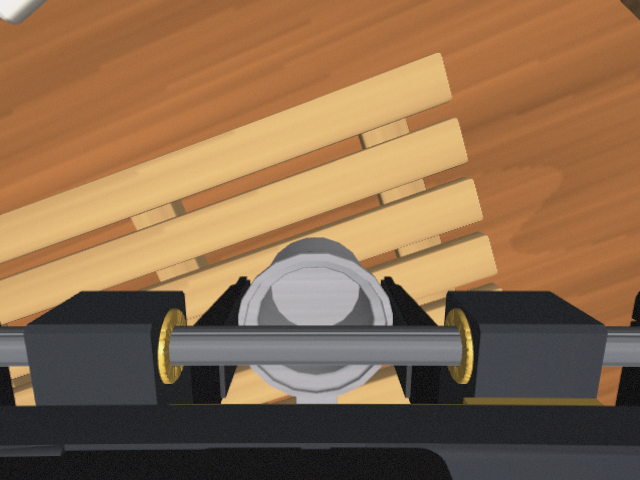

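View pics/s28.png

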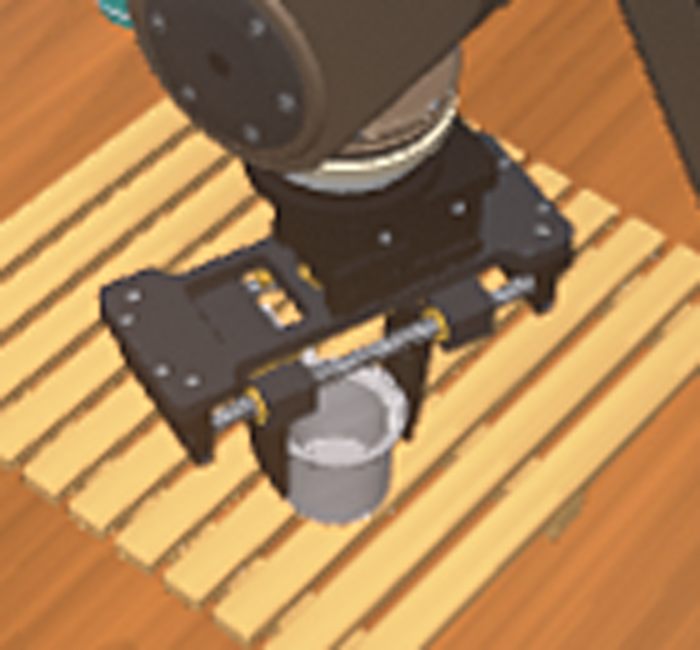

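The rim still meets the finger shafts, so I grip the rim at the pad centre instead (true grasp height ≈ rim ≈ 78, reported z ≈ 36).

```bash
python3 -m creep '[[[0,0,0],0,0.8],[[0,0,0],0,0.8],[[0,0,12],0,0.8],[[0,0,8],0,0.8],[[0,0,2],0,0.8],[[0,0,0],0,0.5],[[0,0,0],0,0],[[0,0,0],0,0],[[0,0,0],0,0],[[0,0,0],0,0],[[0,0,0],0,0]]' 20;  python3 -m creep '[[[0,0,1],0,0],[[0,0,2],0,0],[[0,0,4],0,0],[[0,0,8],0,0],[[0,0,0],0,0]]';python3 - <<'E'
from h import *
S=robot.get_image('side');save(S,'s29.png',(270,190,410,320),5);W=robot.get_image('wrist');save(W,'w29.png')
o=robot.get_obs();print(o['tool_pos'],o['wrist_force'],o['grip_width'])
E
```

```text
time: 46.88
tool_pos: [511.1, 57.9, 36.0]
eef_rot: [-180.0, -0.0, 68.4]
wrist_force: [-0.7, 0.1, -0.6]
grip_width: 55.7
time: 47.5
tool_pos: [511.6, 57.9, 51.8]
eef_rot: [179.9, -0.0, 68.4]
wrist_force: [0.2, -0.4, 0.2]
grip_width: 55.1
[511.20997982  57.92615552  51.23738039] [-0.13878316  0.40044778 -0.49813624] 55.16868763537353
```

View pics/w29.png

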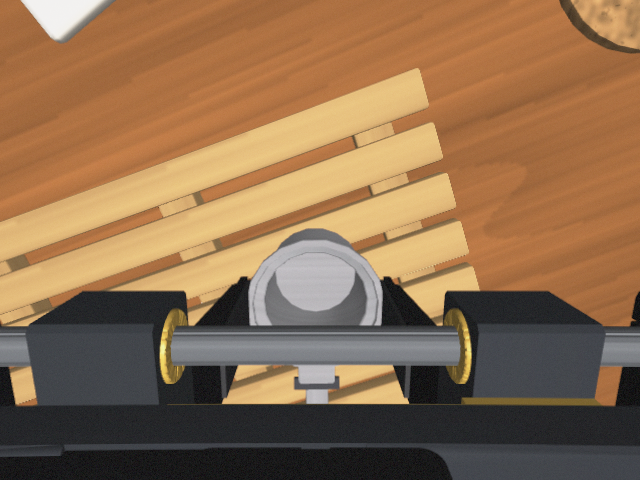

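View pics/s29.png

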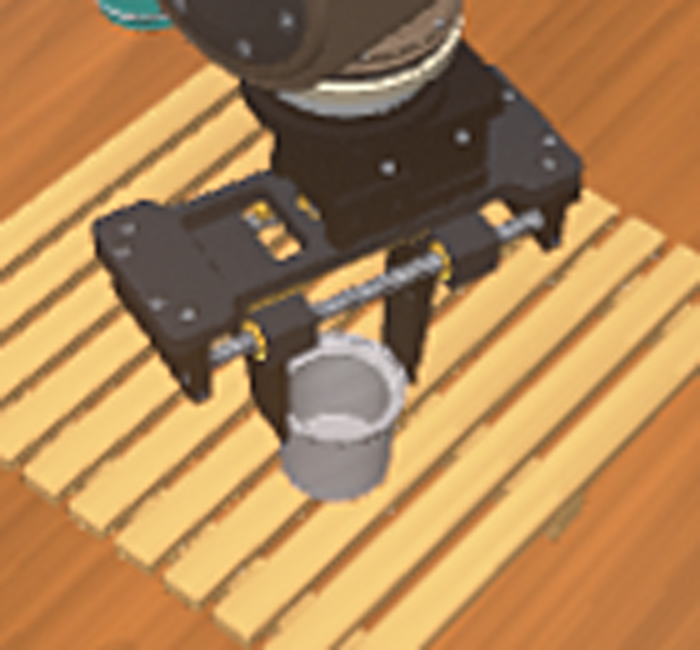

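The strainer is lifted level, with the wrist view unchanged from the grip view. I carry it gently towards the dish.

```bash
python3 -m creep '[[[0,0,20],0,0],[[0,0,30],0,0],[[0,0,30],0,0],[[0,-20,10],0,0],[[-5,-35,0],0,0],[[-8,-40,0],0,0],[[-8,-40,0],0,0],[[-8,-40,0],0,0],[[-8,-40,0],0,0],[[-5,-30,0],0,0],[[0,-15,0],0,0],[[0,0,0],0,0]]'; python3 - <<'E'
from h import *
W=robot.get_image('wrist');save(W,'w30.png')
o=robot.get_obs();print(o['tool_pos'],o['grip_width'])
for q in robot.regions_of(W,'dish'):
    ct=max(cv2.findContours(q['region'].astype(np.uint8),0,1)[0],key=cv2.contourArea);e=cv2.fitEllipse(ct);print('dish',q['confidence'],e,atz(W,e[0],9).round(1))
S=robot.get_image('side')
for q in robot.regions_of(S,'dish'):
    ct=max(cv2.findContours(q['region'].astype(np.uint8),0,1)[0],key=cv2.contourArea);e=cv2.fitEllipse(ct);print('dish',q['confidence'],e,atz(S,e[0],9).round(1))
E
```

```text
time: 49.1
tool_pos: [469.2, -202.3, 140.9]
eef_rot: [-180.0, -0.0, 68.3]
wrist_force: [0.8, 0.4, -0.1]
grip_width: 55.2
[ 469.16104581 -201.62361712  140.88400371] 55.015975285280874
dish 0.56 ((197.64842224121094, 221.71495056152344), (97.69190216064453, 104.3259506225586), 120.68745422363281) [ 429.  -290.6    9. ]
dish 0.94 ((445.063720703125, 220.59133911132812), (23.272171020507812, 28.951223373413086), 111.88487243652344) [ 434.4 -284.8    9. ]
dish 0.73 ((298.4072570800781, 394.7792053222656), (51.434852600097656, 53.72129821777344), 68.44778442382812) [418.8 293.7   9. ]
```

View pics/w30.png

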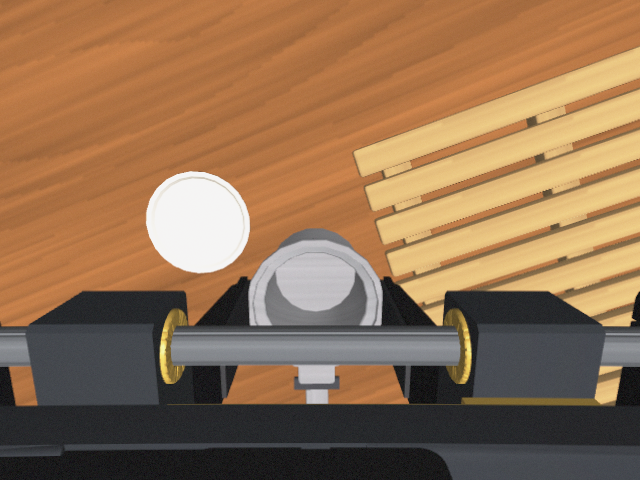

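The dish is centred at (429.2,-290.8), with two wrist views agreeing. The strainer is still level.

```bash
python3 -m creep '[[[-13,-30,0],0,0],[[-16,-36,-10],0,0],[[-10.5,-24,-20],0,0],[[0,0,-30],0,0],[[0,0,-30],0,0],[[0,0,-18],0,0],[[0,0,-7],0,0],[[0,0,0],0,0]]'; python3 - <<'E'
from h import *
W=robot.get_image('wrist');save(W,'w31.png')
o=robot.get_obs();print(o['tool_pos'],o['grip_width'])
for q in robot.regions_of(W,'dish')[:1]:
    ct=max(cv2.findContours(q['region'].astype(np.uint8),0,1)[0],key=cv2.contourArea);print(cv2.boundingRect(ct))
P=np.array([proj(W,(429.2+43*np.cos(a),-290.8+43*np.sin(a),9)) for a in np.linspace(0,6.28,60)]);print(P.min(0).round(),P.max(0).round())
E
```

```text
time: 50.3
tool_pos: [429.9, -291.7, 26.1]
eef_rot: [-180.0, -0.0, 68.4]
wrist_force: [-0.3, 0.2, -0.8]
grip_width: 55.5
[ 430.00742212 -291.93690425   26.56167743] 55.171668307335295
(241, 191, 151, 88)
[239. 188.] [393. 335.]
```

View pics/w31.png

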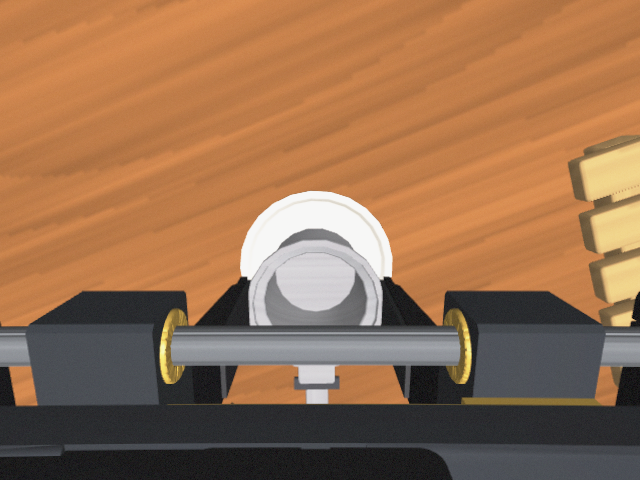

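The strainer is centred over the dish: its column is 316 and the dish spans 241–392. I lower to contact.

```bash
python3 -m creep '[[[0,0,-6],0,0],[[0,0,-4],0,0],[[0,0,-2],0,0],[[0,0,-1],0,0],[[0,0,0],0,0]]'|grep -E 'pos|force'; python3 -m creep '[[[0,0,-1],0,0],[[0,0,0],0,0]]'|grep -E 'pos|force'; python3 -m creep '[[[0,0,-1],0,0],[[0,0,0],0,0]]'|grep -E 'pos|force'
```

```text
tool_pos: [429.6, -292.1, 13.0]
wrist_force: [-0.2, -0.1, -0.9]
tool_pos: [429.6, -292.1, 12.0]
wrist_force: [0.4, -0.2, 0.3]
tool_pos: [429.6, -292.0, 11.0]
wrist_force: [0.5, 0.4, -0.6]
```

```bash
python3 -m creep '[[[0,0,-1],0,0],[[0,0,0],0,0]]'|grep -E 'pos|force'; python3 -m creep '[[[0,0,-1],0,0],[[0,0,0],0,0]]'|grep -E 'pos|force'
```

```text
tool_pos: [429.6, -292.1, 10.7]
wrist_force: [-3.1, 0.9, 10.3]
tool_pos: [429.7, -292.1, 10.4]
wrist_force: [-3.7, 2.9, 21.3]
```

```bash
python3 -m creep '[[[0,0,1.7],0,0],[[0,0,0],0,0],[[0,0,0],0,0.62],[[0,0,0],0,0.7],[[0,0,0],0,0.85],[[0,0,0],0,1],[[0,0,0],0,1],[[0,0,0],0,1]]'; python3 -m creep '[[[0,0,8],0,1],[[0,0,30],0,1],[[0,0,50],0,1],[[0,0,50],0,1],[[0,0,35],0,1],[[0,0,0],0,1]]'; python3 - <<'E'
from h import *
W=robot.get_image('wrist');save(W,'w32.png')
for q in robot.regions_of(W,'dish')[:1]:
    ct=max(cv2.findContours(q['region'].astype(np.uint8),0,1)[0],key=cv2.contourArea);h=cv2.convexHull(ct);e=cv2.fitEllipse(h);print(e,atz(W,e[0],9).round(1))
for q in robot.pinpoint(W,'strainer_mid'): print(q['xy'],q['confidence'],atz(W,q['xy'],30).round(1))
E
```

```text
time: 53.02
tool_pos: [429.7, -292.1, 10.8]
eef_rot: [180.0, -0.0, 68.4]
wrist_force: [0.7, 0.3, 0.6]
grip_width: 94.2
time: 53.78
tool_pos: [430.4, -292.7, 186.7]
eef_rot: [179.7, 0.1, 68.4]
wrist_force: [-0.3, 0.9, 0.2]
grip_width: 95.1
((317.287841796875, 214.5907440185547), (88.67742156982422, 90.6646957397461), 84.58624267578125) [ 429.  -290.2    9. ]
[319.8, 217.3] 0.8 [ 428.7 -287.8   30. ]
```

View pics/w32.png

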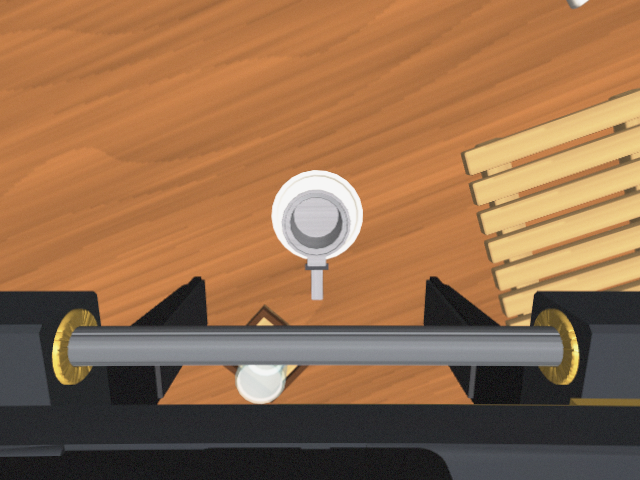

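The strainer stands in the dish, with its rim at (317,223) and the dish at (317,215). Now a last look from the fixed cameras.

```bash
python3 -m creep '[[[20,30,20],0,1],[[20,40,20],0,1],[[10,40,20],0,1],[[0,0,0],0,1],[[0,0,0],0,1]]'|grep -E 'time|pos'; python3 - <<'E'
from h import *
S=robot.get_image('side');save(S,'s33.png');T=robot.get_image('top');save(T,'t33.png');W=robot.get_image('wrist')
print('strainer rim',atz(W,(0,0),55)[:0]); 
for n,p in (('side',S),('top',T)):
    for k,X in dict(wide=(549.6,429.4,37),small=(544.5,-390,35),jug=(418.3,290,47),strainer=(429.4,-291,30)).items(): print(n,k,proj(p,X).round())
E
```

```text
time: 54.55
tool_pos: [479.2, -182.2, 242.6]
strainer rim []
side wide [195. 399.]
side small [430. 174.]
side jug [299. 385.]
side strainer [450. 214.]
top wide [152. 269.]
top small [464. 271.]
top jug [202. 319.]
top strainer [428. 315.]
```

View pics/s33.png

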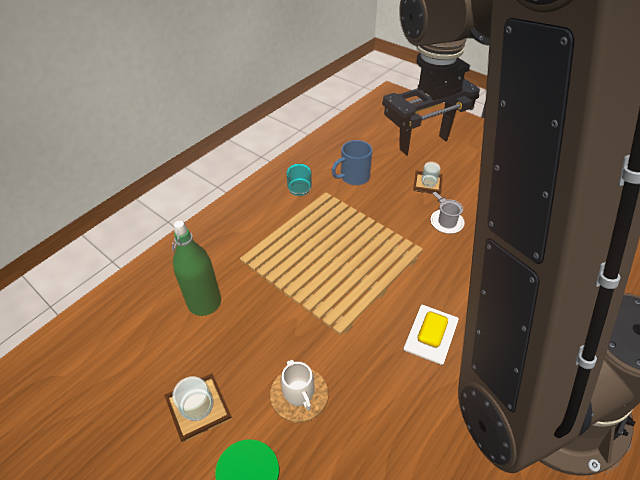

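View pics/t33.png

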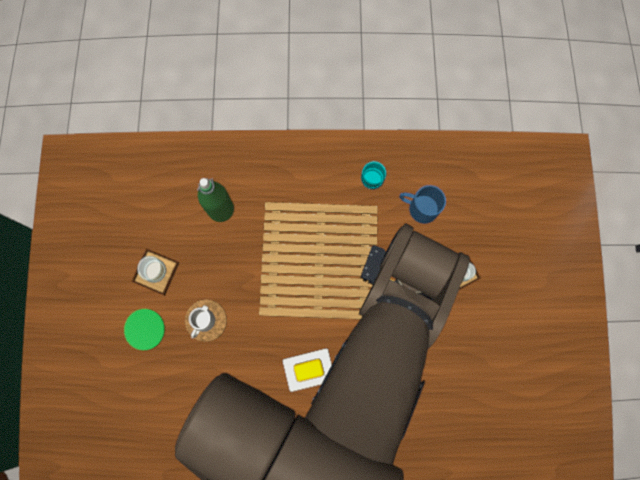

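All four stand upright in their places: wide jar (193,398), jug (297,383), strainer (450,214) and small jar (431,175) in the side view. The bottle, mug and turquoise jar have not moved, and the arm is clear.

```bash
python3 -c "
from bench import robot
print(robot.finish_job())"
```

```text
the job is handed in; nothing more can be done
None
```

All four things are put away, in the order asked: wide jar in the large tray, small jar in the small tray, jug on the cork mat, strainer in the white dish. I handed the job in at about 55 s. Each was lowered in 1 mm steps until it touched, then eased before release; the highest wrist force I read was about 21 N.

**Last checks**
- **Side view:** it shows all four upright in their places. The bottle, mug and turquoise jar are where they were, and the arm touches nothing.
- **Top view:** the arm hid the strainer, so its place comes from the wrist and side cameras.
- **Centring in the wrist pictures:** the jug is within 1 mm of the mat's centre, the strainer within about 2.5 mm of the dish's, and both jars within about 2 mm of their trays'.

**What disagreed**
- **Tip height:** the finger tips are about 24 mm higher than the reported tool height suggests. The jars and the jug were therefore held nearer their tops than I intended.
- **Strainer grip:** closing on the basket always met the 58 mm rim first. After three tries and one close on empty air just above it, I carried it by the rim, and it stayed level.
- **Small jar grip:** the gripper read about 39 mm on the 46 mm jar, so the pads appear to have sunk into it. It was still centred and was set down cleanly.

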